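# Start the hold-down bolt of the specimen stage

### The arm

A 6-joint arm with a two-finger parallel gripper is mounted at the origin on the work surface. World frame = base frame: x ahead of the robot, y to its left, z up, the work surface at z = 0. Lengths are in m, angles in rad, forces in N, time in s.
With the tool pointing down it reaches from about 0.35 to 0.775 m from the base axis. Payload 5.5 kg.
Tool frame: the origin (TCP) lies at the centre of the arm's flange, where the gripper is bolted on; the fingertips stand 173 mm ahead of it and the grasp point (between the pads) lies 155 mm ahead of it (bot.grasp_offset is the z of the grasp point in the tool frame, in m); z points along the fingers, y is the line along which they close (so a half turn about z gives the same grasp; the last joint's range is limited). The gripper opens to 85 mm and grips with 20 to 120 N. Pads are 22 mm wide; open, the fingers measure 114 mm over their backs; the gripper's body (76 mm by 85 mm) begins 54 mm behind the grasp point. The pads swing forward as they close: fully open they stand 13 mm farther back than shut.
Start: joints at [-1.31, 0.313, 0.046, 1.304, 0, 1.431], TCP at [0.224, -0.529, 0.405] pointing down, gripper open.
Joint ranges: [-2.76, 2.76], [-0.86, 1.69], [-1.03, 1.26], [-2.2, 2.34], [-1.47, 1.5], [-3.14, 3.14]. Speed limits (rad/s): [2.57, 2.57, 3.14, 3.14, 3.14, 3.14].

### API

Orientations are given as a 3x3 rotation matrix whose columns are the frame's x, y, z axes.
In Python, from plant import telemetry, optics, bot, spotter gives the robot as it stands.
- The arm moves only by the tool send_rows, never from a script. Its argument "commands" is a list of rows, each an object with "grip": the opening, from 0 (shut) to 1 (fully open); "delta_pos": the shift along the world's x, y, z in mm, a list of three; "delta_rot": the turn, a rotation vector about the world's x, y, z in degrees, a list of three. A call has 1 to 10 rows; each row shifts and turns the commanded pose from where the row before left it; what a row does not reach is not made up. A row lasts 1/12 s, in which the tool goes at most 41.7 mm and 7.16 degrees, less where a joint would pass 70% of its speed; a pose out of reach is approached as far as the arm can. A call with a gripper value outside its range is refused whole. The fingers move at their own pace and stop on an object; the grip force is fixed at half the most. Time passes only in rows, so rows that do not move let the fingers close. It gives the time, the measured TCP pose, the force, the opening and the grip force at its end, in the units of the state.
- telemetry.sense(): the state, without advancing time (a new reading comes with each control period).
- optics.read_camera(name): name is "side" or "top"; returns a dict with "img" (384x512x3 uint8, red, green, blue), "mtx" (3x3 intrinsics, pixels), "dist_coeffs" ([k1, k2, p1, p2, k3] as OpenCV has them; the pictures are not rectified), "R" (3x3) and "t" (3): a world point X has camera coordinates R X + t. Camera axes: x right, y down, z forward; pixel columns grow to the right and rows downward; lengths in m; the calibration is good to about 2 mm. A picture is of the moment at which its call begins. There is no depth.
- bot.job_done(): hands the job in; it is judged then, once.
Trained networks look in a picture, given as the dict that the camera call returned (one of the last four; its "shot" number tells which), for a name from the list of things; names that differ only in an ending like _2 or _b are one class to them, and where a whole thing is asked for, a point or a joint stands for the part that bears it (a point fixed in the world has none). Each returns a list of dicts, best first, with "p" (0 to 1); they miss things now and then, are a little off and sometimes report something else, mostly with a low value. They report only what shows in the picture. A call takes as long as a camera call. They do not tell look-alikes from the thing itself.
- spotter.look_for(thing, picture): "location" ([x, y, z] in m, in world coordinates, good to about 4 mm: the middle of the surface that is visible of it).
- spotter.outline_of(thing, picture): "pixels" (384x512 bool, what is visible of it).
- spotter.place_of(thing, picture): "location" ([x, y, z] in m, in world coordinates, good to about 4 mm: a listed point, or the origin of a listed thing).
The state is a dict: "t": time; "qpos": joint angles; "qd": joint speeds; "effort": joint torques, N m; "ee_pos": TCP position; "tcp_rot": TCP orientation; "force": force on the tool from outside, world axes, zero at the start; "torque": the same for the moment, N m; "opening": opening from 0.0 (shut) to 1.0 (fully open); "finger_force": force on a finger pad.
Only numpy, scipy, OpenCV 4.12 (cv2) and the standard library are available. Lean on these libraries where they do the work, as an engineer would, in place of code of your own. Each camera call takes 0.05 s, during which the arm holds its last target. There are 200 camera calls.

### The job

The hexagon bolt standing loose in the threaded boss beside the specimen stage has to be started without cross-threading: turn it backward (counterclockwise from above) just until you feel it drop into the thread, then turn it one full turn forward (clockwise). You may let go to take a new grip on the way, but do not lift it out of the boss; finish with the gripper still holding the started bolt by its head, keeping still, and leave the things around it undisturbed.

Things in the scene. Friction and masses are not known exactly. Their poses are not given: they have to be found in the camera images.
- bolt: steel hold-down bolt, 0.1 to 0.25 kg, standing upright and loose in the boss. Origin: centre of its lower tip, z up its axis. Hexagon head 30 mm across flats, 24 mm tall, underside 62.4 mm and top 86.4 mm above the origin; flats face its +y and -y and every 60 degrees from there. Shank 16 mm thick. Let go, it stays standing in the boss, leaning up to 3 degrees
- bolt_neck (a point): centre of the underside of the bolt's head. A small punched dot on the head's top face, 10 mm off its centre, shows the +x side. It starts about 27 to 30 mm above the top of the boss
- bolt_tooth (a point): outer end of the first tooth of the bolt's coarse right-handed thread (8 mm travel per turn): 30 mm above the tip, on the +x side, 3.2 mm thick, reaching 13.5 mm from the axis. At the start it lies on top of the first turn of the boss's rib
- boss_top (a point): centre of the mouth of the boss: fixed upright aluminium tube, 42 mm across, its top 84 mm above the table, z up, on a black 72 mm square foot on a grey slab 30 mm thick. The shank has about 1.2 mm play in it. Its thread is a rib that begins 4 mm below the mouth and winds down clockwise. Everything near the bolt is lower than the underside of its head
- boss_bore (a point): point in the boss 20 mm below its mouth. Turned backward (counterclockwise from above) the bolt first rises up to 2.5 mm; within 2.3 rad its tooth passes the rib's beginning, which is not marked, and the bolt, if free or pressed lightly (3 to 6 N), drops 8 mm. Turned forward from there it is caught under the rib and goes down 8 mm a turn with 2.4 mm end play: lower the grip as it turns
- jar0: bystander, leave it alone: specimen jar, 30 mm across, 48 mm tall, on the slab. Origin at the centre of its underside
- jar1: bystander, leave it alone: specimen jar like jar0, on the slab. Origin at the centre of its underside
- jar2: bystander, leave it alone: specimen jar like jar0, on the table. Origin at the centre of its underside
- objective: bystander, leave it alone: spare microscope objective, 30 mm across, 44 mm tall, on the slab. Origin at the centre of its underside
- washer: bystander, leave it alone: flat steel washer 34 mm across, 5 mm thick, on the slab. Origin at the centre of its underside
- driver: bystander, leave it alone: screwdriver, 170 mm, on the table, origin under it
- tray: bystander, leave it alone: shallow white divided tray 120 x 90 x 22 mm, on the table. Origin at the centre of its underside
There are look-alikes about, which are no part of the job. Of the things that look like the bolt, the smallest one is meant.

How it is judged:
On the way, in this order (a step that is already met when the one before it is completed fails the run):
1. turned backward, the bolt has dropped into the thread (z of bolt_neck in the frame of boss_top below 0.025 m and x of bolt_tooth in the frame of boss_top above 0.005 m), for 0.1 s.
2. turned forward from the drop, the bolt is half a turn down, caught under the thread (z of bolt_neck in the frame of boss_top below 0.0215 m and x of bolt_tooth in the frame of boss_top below -0.005 m), for 0.02 s.
At the end, for the whole second after the job is handed in: the bolt is one turn forward of the place where it dropped, to within about a sixth of a turn: its head's underside is 11 to 18.5 mm above the boss, it is upright within 0.08 rad and on the boss's axis within 4 mm, it is still, and the fingers still grip it with more than 3 N (z of bolt_neck in the frame of boss_top between 0.011 and 0.0185 m and x of bolt_tooth in the frame of boss_top above 0.0075 m and horizontal distance between bolt_neck and boss_top below 0.004 m and angle between bolt's own z axis and vertical below 0.08 rad and contact force between the fingers and bolt above 3 N and angular speed of bolt below 0.2 rad/s); the arm keeps its last pose, push and grip.
It fails at once if the bolt is turned forward half a turn before it has dropped, or backward three eighths of a turn past the drop (x of bolt_tooth in the frame of boss_top below -0.01 m and z of bolt_neck in the frame of boss_top above 0.024 m).
It fails at once if the bolt is lifted out of the boss (more than 10 mm up) (z of bolt_neck in the frame of boss_top above 0.04 m).
It fails at once if a bystander is pushed 30 mm or more (distance of any of jar0, jar1, jar2, objective, washer, driver, tray from where it was at the start of the episode above 0.03 m).
It also fails if it takes over 67 s, if anything falls off the work surface, if the arm or the gripper's body presses on something with over 40 N, if the wrist force passes 120 N, or if a joint passes its speed limit or range.

## Working session

There is one attempt and no reset: what is moved stays moved. The work goes in short steps, Python scripts to look and compute and a tool call to move; the robot and the scene stay as the last step left them, time stands still between calls to the robot, and variables do not carry over. Pictures are saved under pics/ and viewed, at most 10 in all, crops included, and the job is handed in when it is done.

Besides the shell and the picture viewer there is one more tool, called as name(argument=value, ...) on one line, values as JSON. send_rows: Moves the arm, as the interface text tells. Its arguments: {"type":"object","properties":{"commands":{"type":"array","items":{"type":"object","properties":{"grip":{"type":"number"},"delta_pos":{"type":"array","items":{"type":"number"}},"delta_rot":{"type":"array","items":{"type":"number"}}}}}},"required":["commands"]}

```bash
mkdir -p pics; cat > h.py <<'E'
from plant import telemetry, optics, bot, spotter
import numpy as np, cv2
def px(c,X):
    p,_=cv2.projectPoints(np.array(X,float).reshape(-1,3),cv2.Rodrigues(c['R'])[0],c['t'],c['mtx'],np.array(c['dist_coeffs']));return p.reshape(-1,2)
def ray(c,uv,z):
    n=cv2.undistortPoints(np.array(uv,float).reshape(-1,1,2),c['mtx'],np.array(c['dist_coeffs'])).reshape(-1,2)
    d=np.c_[n,np.ones(len(n))]@c['R']; o=-c['R'].T@c['t']
    return o+d*((z-o[2])/d[:,2])[:,None]
E
python3 - <<'E'
from h import *
s=telemetry.sense();print(s['ee_pos'],s['tcp_rot'],s['force'],s['opening'])
for n in('side','top'):
    c=optics.read_camera(n);cv2.imwrite(f'pics/{n}0.png',c['img'][:,:,::-1]);print(n,-c['R'].T@c['t'])
    for k in ('bolt','bolt_neck','bolt_tooth','boss_top'):
        for d in spotter.place_of(k,c)[:4]: print(k,d['p'],np.round(d['location'],4),px(c,d['location']).round(0))
E
```

```text
[ 0.22428332 -0.5292199   0.4038113 ] [[ 9.20750679e-01  3.90151210e-01 -4.69165113e-04]
 [ 3.90151404e-01 -9.20748995e-01  1.78033428e-03]
 [ 2.62616269e-04 -1.82228943e-03 -9.99998305e-01]] [-0.17538162  0.00380248  0.69436868] 0.9987378013644279
side [ 0.33934086 -0.82670174  0.72403951]
bolt 0.79 [0.567  0.0148 0.0478] [[267. 202.]]
bolt 0.71 [ 0.6829 -0.1635  0.0008] [[332. 255.]]
bolt 0.59 [ 0.338  -0.0294 -0.0025] [[182. 241.]]
bolt_neck 0.82 [ 0.3389 -0.0278  0.0875] [[179. 213.]]
bolt_neck 0.67 [ 0.6858 -0.1631  0.0892] [[338. 227.]]
bolt_neck 0.57 [0.5686 0.0028 0.0789] [[269. 195.]]
bolt_neck 0.47 [0.5635 0.0189 0.1109] [[266. 181.]]
bolt_tooth 0.85 [ 0.3389 -0.0096  0.0383] [[180. 223.]]
bolt_tooth 0.78 [ 0.6743 -0.1798  0.043 ] [[333. 248.]]
bolt_tooth 0.75 [0.5656 0.0026 0.0783] [[268. 195.]]
boss_top 0.92 [0.5659 0.0142 0.0844] [[267. 191.]]
boss_top 0.37 [0.5691 0.0022 0.081 ] [[270. 194.]]
top [0.40400985 0.0120255  1.35415665]
bolt 0.81 [ 6.811e-01 -1.679e-01  4.000e-04] [[314. 139.]]
bolt 0.8 [ 0.3407 -0.0257 -0.0039] [[260. 261.]]
bolt 0.64 [0.5651 0.0152 0.0474] [[247. 176.]]
bolt_neck 0.67 [ 0.6864 -0.1655  0.0889] [[318. 130.]]
bolt_neck 0.64 [0.5628 0.013  0.0666] [[248. 176.]]
bolt_neck 0.59 [ 0.3424 -0.0278  0.0903] [[262. 262.]]
bolt_neck 0.48 [0.5676 0.0185 0.1107] [[246. 172.]]
bolt_tooth 0.67 [0.5653 0.002  0.0774] [[252. 175.]]
bolt_tooth 0.54 [ 0.6729 -0.1798  0.0445] [[321. 139.]]
boss_top 0.87 [0.5706 0.0163 0.0843] [[247. 173.]]
boss_top 0.67 [0.5386 0.1015 0.0289] [[215. 186.]]
boss_top 0.63 [0.5652 0.011  0.0655] [[249. 176.]]
```

```bash
python3 -c "
import cv2;import numpy as np
a=cv2.imread('pics/side0.png');b=cv2.imread('pics/top0.png');cv2.imwrite('pics/both0.png',np.vstack([a,b])[:, :]) if 0 else cv2.imwrite('pics/both0.png',cv2.resize(np.hstack([a,b]),(800,300),interpolation=cv2.INTER_AREA))"
```

```text
(no output)
```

View pics/top0.png

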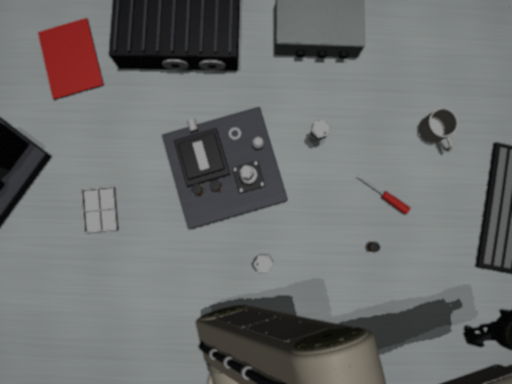

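View pics/side0.png

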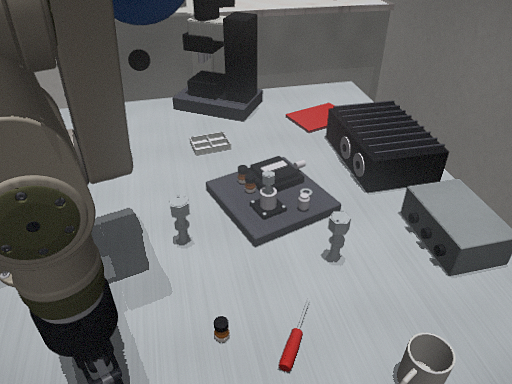

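The bolt in question is the one in the boss at the slab (top px 248,172; side px 268,180). The two look-alikes, bigger, stand on the table at top (319,130) and (262,262). I'll zoom in for the head's orientation.

```bash
python3 - <<'E'
from h import *
S={};imgs={}
for i in range(3):
  for n in('side','top'):
    c=optics.read_camera(n);imgs.setdefault(n,[]).append(c['img'].astype(float))
    for k in ('bolt_neck','bolt_tooth','boss_top','bolt'):
        for d in spotter.place_of(k,c):
            p=np.array(d['location'])
            if np.hypot(p[0]-.567,p[1]-.015)<.03 and d['p']>.4: print(n,k,d['p'],p.round(4))
    if i==2:
        z=.137
        print(n,'f',c['mtx'][0,0],px(c,[[.567,.0155,z],[.567,.0155,.112],[.567,.0155,.084]]).round(1))
def crop(n,u,v,w=20):
    a=np.mean(imgs[n],0)[v-w:v+w,u-w:u+w,::-1]
    a=(a-a.min())/(a.max()-a.min())*255
    return cv2.resize(a.astype(np.uint8),(400,400),interpolation=cv2.INTER_CUBIC)
cv2.imwrite('pics/z1.png',np.hstack([crop('side',268,182),crop('top',248,173)]))
E
```

```text
side bolt_neck 0.57 [0.5655 0.0148 0.1124]
side boss_top 0.72 [0.5643 0.011  0.0825]
side bolt 0.62 [0.569  0.013  0.0477]
top bolt_neck 0.5 [0.5666 0.0196 0.1105]
top bolt_tooth 0.66 [0.5661 0.0037 0.0774]
top boss_top 0.58 [0.5693 0.0165 0.084 ]
top bolt 0.44 [0.5634 0.0147 0.0458]
side bolt_neck 0.75 [0.5675 0.018  0.1123]
side bolt_neck 0.41 [0.5692 0.0097 0.0486]
side bolt_tooth 0.71 [5.656e-01 2.000e-04 7.740e-02]
side boss_top 0.67 [0.5655 0.0091 0.0887]
side bolt 0.5 [0.5668 0.0118 0.0475]
top bolt_neck 0.6 [0.5636 0.0167 0.1092]
top bolt_tooth 0.42 [0.5682 0.0024 0.0783]
top boss_top 0.84 [0.5654 0.0139 0.0845]
top bolt 0.72 [0.5649 0.0138 0.0478]
side bolt_neck 0.55 [0.5676 0.0175 0.1134]
side bolt_tooth 0.55 [0.5681 0.0016 0.0764]
side boss_top 0.69 [0.5642 0.0143 0.0809]
side bolt 0.61 [0.5678 0.0143 0.0502]
side f 425.198088561702 [[267.9 173.1]
 [267.7 181.4]
 [267.5 190.4]]
top bolt_neck 0.52 [0.5678 0.0171 0.1107]
top bolt_tooth 0.47 [0.5691 0.0039 0.0789]
top boss_top 0.86 [0.5653 0.0137 0.0818]
top bolt 0.65 [0.5645 0.0121 0.0476]
top bolt 0.61 [0.5619 0.0124 0.0634]
top f 496.3227079579677 [[247.2 171.3]
 [247.2 172.6]
 [247.2 174. ]]
```

View pics/z1.png

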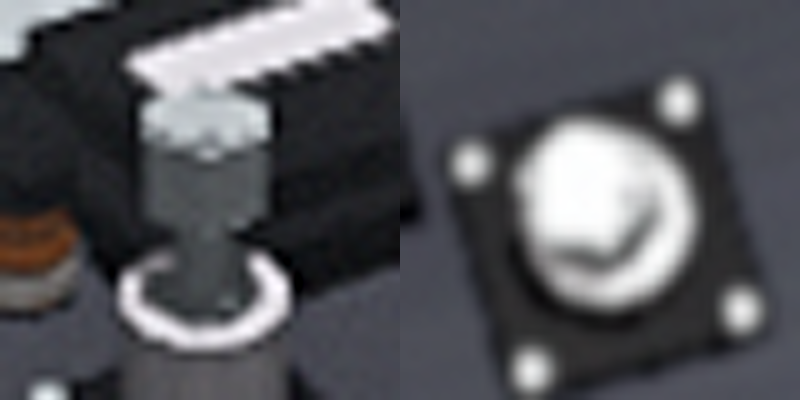

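The zoom shows the ring of the boss centred at about top (248,174), side (268,191), so the boss is near (0.567, 0.013). The head leans toward +y, with its centre at about top (246,171). The tooth and dot point about along world −y, so the flat normals lie near 2/62/122°. I'll approach with tool yaw about 152°, fingers along 62°.

send_rows(commands=[{"grip": 1,"delta_pos": [12.7,20.1,0],"delta_rot": [0,0,4.8]},{"grip": 1,"delta_pos": [12.7,20.1,0],"delta_rot": [0,0,4.8]},{"grip": 1,"delta_pos": [12.7,20.1,0],"delta_rot": [0,0,4.8]},{"grip": 1,"delta_pos": [12.7,20.1,0],"delta_rot": [0,0,4.8]},{"grip": 1,"delta_pos": [12.7,20.1,0],"delta_rot": [0,0,4.8]},{"grip": 1,"delta_pos": [12.7,20.1,0],"delta_rot": [0,0,4.8]},{"grip": 1,"delta_pos": [12.7,20.1,0],"delta_rot": [0,0,4.8]},{"grip": 1,"delta_pos": [12.7,20.1,0],"delta_rot": [0,0,4.8]},{"grip": 1,"delta_pos": [12.7,20.1,0],"delta_rot": [0,0,4.8]}])

```text
t: 2.75
ee_pos: [0.3391, -0.3475, 0.4048]
tcp_rot: [[0.401, 0.916, 0.0], [0.916, -0.401, -0.0], [-0.0, 0.0, -1.0]]
force: [-0.0, -0.7, 0.5]
opening: 1.005
finger_force: 0.0
```

send_rows(commands=[{"grip": 1,"delta_pos": [12.7,20.1,0],"delta_rot": [0,0,4.8]},{"grip": 1,"delta_pos": [12.7,20.1,0],"delta_rot": [0,0,4.8]},{"grip": 1,"delta_pos": [12.7,20.1,0],"delta_rot": [0,0,4.8]},{"grip": 1,"delta_pos": [12.7,20.1,0],"delta_rot": [0,0,4.8]},{"grip": 1,"delta_pos": [12.7,20.1,0],"delta_rot": [0,0,4.8]},{"grip": 1,"delta_pos": [12.7,20.1,0],"delta_rot": [0,0,4.8]},{"grip": 1,"delta_pos": [12.7,20.1,0],"delta_rot": [0,0,4.8]},{"grip": 1,"delta_pos": [12.7,20.1,0],"delta_rot": [0,0,4.8]},{"grip": 1,"delta_pos": [12.7,20.1,0],"delta_rot": [0,0,4.8]}])

```text
t: 3.5
ee_pos: [0.4534, -0.1666, 0.4049]
tcp_rot: [[-0.335, 0.942, 0.0], [0.942, 0.335, -0.0], [-0.0, 0.0, -1.0]]
force: [-0.4, 0.0, 0.6]
opening: 0.997
finger_force: 0.0
```

send_rows(commands=[{"grip": 1,"delta_pos": [12.7,20.1,0],"delta_rot": [0,0,4.8]},{"grip": 1,"delta_pos": [12.7,20.1,0],"delta_rot": [0,0,4.8]},{"grip": 1,"delta_pos": [12.7,20.1,0],"delta_rot": [0,0,4.8]},{"grip": 1,"delta_pos": [12.7,20.1,0],"delta_rot": [0,0,4.8]},{"grip": 1,"delta_pos": [12.7,20.1,0],"delta_rot": [0,0,4.8]},{"grip": 1,"delta_pos": [12.7,20.1,0],"delta_rot": [0,0,4.8]},{"grip": 1,"delta_pos": [12.7,20.1,0],"delta_rot": [0,0,4.8]},{"grip": 1,"delta_pos": [12.7,20.1,0],"delta_rot": [0,0,4.8]},{"grip": 1,"delta_pos": [12.7,20.1,0],"delta_rot": [0,0,4.8]},{"grip": 1,"delta_pos": [0,0,0],"delta_rot": [0,0,0]}])

```text
t: 4.33
ee_pos: [0.5688, 0.016, 0.4045]
tcp_rot: [[-0.891, 0.455, 0.001], [0.455, 0.891, 0.001], [-0.001, 0.002, -1.0]]
force: [-0.1, -0.1, 0.0]
opening: 1.003
finger_force: 0.0
```

send_rows(commands=[{"grip": 1,"delta_pos": [0,0,-12.5]},{"grip": 1,"delta_pos": [0,0,-12.5]},{"grip": 1,"delta_pos": [0,0,-12.5]},{"grip": 1,"delta_pos": [0,0,-12.5]},{"grip": 1,"delta_pos": [0,0,-12.5]},{"grip": 1,"delta_pos": [0,0,-12.5]},{"grip": 0.8,"delta_pos": [0,0,-12.5]},{"grip": 0.6,"delta_pos": [0,0,-12.5]},{"grip": 0.6,"delta_pos": [0,0,-12.5]},{"grip": 0.6,"delta_pos": [0,0,-12.5]}])

```text
schema error: expected keys grip, delta_pos, delta_rot
```

```bash
python3 - <<'E'
from h import *
c=optics.read_camera('side');d=optics.read_camera('top')
for i in range(3):
  s=telemetry.sense();print(s['ee_pos'],s['force'].round(2),s['torque'].round(2),s['opening'],s['qpos'].round(3))
def crop(c,u,v,w=30):
    return cv2.resize(c['img'][v-w:v+w,u-w:u+w,::-1],(400,400),interpolation=cv2.INTER_CUBIC)
cv2.imwrite('pics/z2.png',np.hstack([crop(c,268,172),crop(d,248,173)]))
E
```

```text
[0.56740315 0.01393243 0.40445321] [ 0.2   0.19 -0.56] [-0.01 -0.01  0.01] 0.9953941143191039 [-0.117  0.299  0.026  1.298 -0.     0.361]
[0.56740315 0.01393243 0.40445321] [ 0.2   0.19 -0.56] [-0.01 -0.01  0.01] 0.9953941143191039 [-0.117  0.299  0.026  1.298 -0.     0.361]
[0.56740315 0.01393243 0.40445321] [ 0.2   0.19 -0.56] [-0.01 -0.01  0.01] 0.9953941143191039 [-0.117  0.299  0.026  1.298 -0.     0.361]
```

View pics/z2.png

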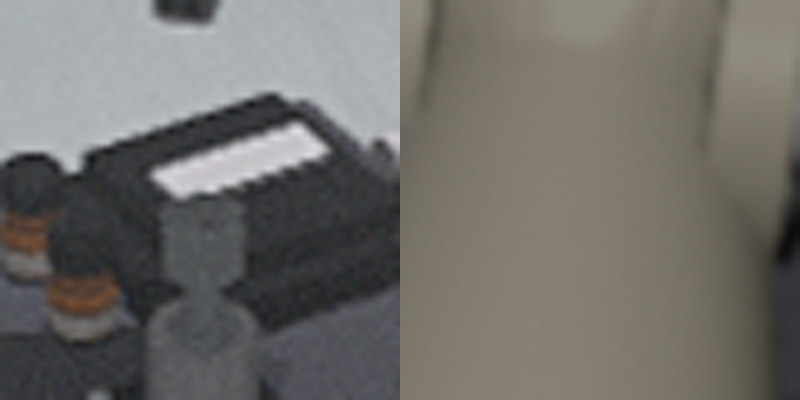

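The top view is blocked by the arm; the side view shows the bolt untouched at crop (205,245). The rows need all three keys, so I'll resend.

send_rows(commands=[{"grip": 1,"delta_pos": [0,0,-12.5],"delta_rot": [0,0,0]},{"grip": 1,"delta_pos": [0,0,-12.5],"delta_rot": [0,0,0]},{"grip": 1,"delta_pos": [0,0,-12.5],"delta_rot": [0,0,0]},{"grip": 1,"delta_pos": [0,0,-12.5],"delta_rot": [0,0,0]},{"grip": 1,"delta_pos": [0,0,-12.5],"delta_rot": [0,0,0]},{"grip": 1,"delta_pos": [0,0,-12.5],"delta_rot": [0,0,0]},{"grip": 1,"delta_pos": [0,0,-12.5],"delta_rot": [0,0,0]},{"grip": 0.8,"delta_pos": [0,0,-12.5],"delta_rot": [0,0,0]},{"grip": 0.7,"delta_pos": [0,0,-12.5],"delta_rot": [0,0,0]},{"grip": 0.65,"delta_pos": [0,0,-12.5],"delta_rot": [0,0,0]}])

```text
t: 5.27
ee_pos: [0.5667, 0.0121, 0.2794]
tcp_rot: [[-0.886, 0.463, -0.0], [0.463, 0.886, -0.0], [-0.0, -0.0, -1.0]]
force: [-1.1, -0.5, -0.8]
opening: 0.65
finger_force: 0.0
```

```bash
cat > look.py <<'E'
from h import *
import sys
c=optics.read_camera('side')
s=telemetry.sense();print(s['t'],s['ee_pos'].round(4),'F',s['force'].round(2),'T',s['torque'].round(2),round(s['opening'],3),s['finger_force'],s['qpos'].round(3),'yaw',np.degrees(np.arctan2(s['tcp_rot'][1,0],s['tcp_rot'][0,0])).round(1))
for k in ('bolt_neck','bolt_tooth','bolt','boss_top'):
    for d in spotter.place_of(k,c):
        p=np.array(d['location'])
        if np.hypot(p[0]-.567,p[1]-.015)<.03: print(k,d['p'],p.round(4))
if len(sys.argv)>1:
    u,v,w=268,172,30
    cv2.imwrite(f'pics/{sys.argv[1]}.png',cv2.resize(c['img'][v-w:v+w,u-w:u+w,::-1],(480,480),interpolation=cv2.INTER_CUBIC))
E
python3 look.py z3
```

```text
5.3167 [0.5658 0.0122 0.2768] F [-0.41 -0.63 -1.7 ] T [-0.06  0.05  0.01] 0.648 0.0 [-0.12   0.367 -0.2    1.008 -0.     0.361] yaw 152.4
bolt_neck 0.44 [0.5645 0.0168 0.1122]
bolt_tooth 0.45 [0.5653 0.0008 0.075 ]
bolt 0.66 [0.5692 0.0144 0.0478]
```

View pics/z3.png

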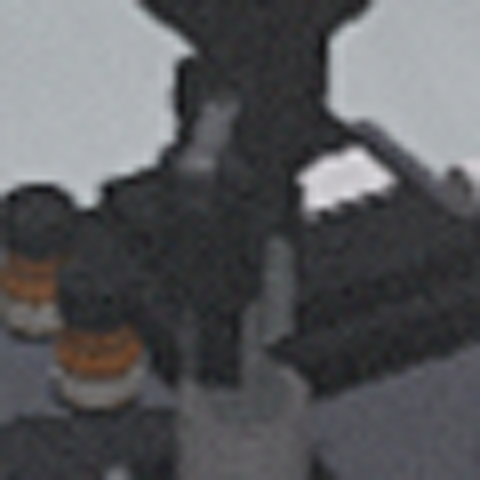

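The fingers straddle the head: the front finger is at crop (220,300) and the head shows behind it at (280,280). Now I close.

send_rows(commands=[{"grip": 0.45,"delta_pos": [0,0,0],"delta_rot": [0,0,0]},{"grip": 0.4,"delta_pos": [0,0,0],"delta_rot": [0,0,0]},{"grip": 0.35,"delta_pos": [0,0,0],"delta_rot": [0,0,0]},{"grip": 0.3,"delta_pos": [0,0,0],"delta_rot": [0,0,0]},{"grip": 0.2,"delta_pos": [0,0,0],"delta_rot": [0,0,0]},{"grip": 0,"delta_pos": [0,0,0],"delta_rot": [0,0,0]},{"grip": 0,"delta_pos": [0,0,0],"delta_rot": [0,0,0]},{"grip": 0,"delta_pos": [0,0,0],"delta_rot": [0,0,0]}])

```text
t: 6.18
ee_pos: [0.5676, 0.0132, 0.2809]
tcp_rot: [[-0.888, 0.461, 0.002], [0.461, 0.888, -0.001], [-0.002, 0.0, -1.0]]
force: [-1.1, 0.0, 6.6]
opening: 0.353
finger_force: 58.8
```

```bash
python3 look.py
```

```text
6.2333 [0.5676 0.0131 0.2809] F [-0.75  0.66  6.36] T [-0.15  0.11  0.02] 0.356 58.821482956409454 [-0.118  0.364 -0.193  1.011 -0.     0.361] yaw 152.6
bolt_neck 0.52 [0.5635 0.0125 0.1138]
bolt_tooth 0.63 [0.5673 0.0031 0.0779]
bolt 0.62 [0.5678 0.016  0.0506]
boss_top 0.59 [0.5628 0.016  0.0857]
```

send_rows(commands=[{"grip": 0,"delta_pos": [0,0,0.05],"delta_rot": [0,0,2]},{"grip": 0,"delta_pos": [0,0,0.05],"delta_rot": [0,0,2]},{"grip": 0,"delta_pos": [0,0,0.05],"delta_rot": [0,0,2]},{"grip": 0,"delta_pos": [0,0,0.05],"delta_rot": [0,0,2]},{"grip": 0,"delta_pos": [0,0,0.05],"delta_rot": [0,0,2]},{"grip": 0,"delta_pos": [0,0,0.05],"delta_rot": [0,0,2]}])

```text
t: 6.93
ee_pos: [0.5676, 0.0134, 0.281]
tcp_rot: [[-0.964, 0.264, 0.002], [0.264, 0.964, 0.0], [-0.002, 0.001, -1.0]]
force: [-0.8, 1.8, 4.6]
opening: 0.357
finger_force: 59.6
```

send_rows(commands=[{"grip": 0,"delta_pos": [0,0,0.05],"delta_rot": [0,0,2]},{"grip": 0,"delta_pos": [0,0,0.05],"delta_rot": [0,0,2]},{"grip": 0,"delta_pos": [0,0,0.05],"delta_rot": [0,0,2]},{"grip": 0,"delta_pos": [0,0,0.05],"delta_rot": [0,0,2]},{"grip": 0,"delta_pos": [0,0,0.05],"delta_rot": [0,0,2]},{"grip": 0,"delta_pos": [0,0,0.05],"delta_rot": [0,0,2]}])

```text
t: 7.43
ee_pos: [0.5676, 0.0135, 0.2814]
tcp_rot: [[-0.998, 0.058, 0.002], [0.058, 0.998, 0.001], [-0.002, 0.001, -1.0]]
force: [-1.1, 1.7, 5.7]
opening: 0.357
finger_force: 59.5
```

send_rows(commands=[{"grip": 0,"delta_pos": [0,0,0.05],"delta_rot": [0,0,2]},{"grip": 0,"delta_pos": [0,0,0.05],"delta_rot": [0,0,2]},{"grip": 0,"delta_pos": [0,0,0.05],"delta_rot": [0,0,2]},{"grip": 0,"delta_pos": [0,0,0.05],"delta_rot": [0,0,2]},{"grip": 0,"delta_pos": [0,0,0.05],"delta_rot": [0,0,2]},{"grip": 0,"delta_pos": [0,0,0.05],"delta_rot": [0,0,2]}])

```text
t: 7.93
ee_pos: [0.5676, 0.0136, 0.2815]
tcp_rot: [[-0.989, -0.151, 0.002], [-0.151, 0.989, 0.001], [-0.002, 0.001, -1.0]]
force: [-1.3, 1.7, 5.1]
opening: 0.353
finger_force: 59.7
```

send_rows(commands=[{"grip": 0,"delta_pos": [0,0,0.05],"delta_rot": [0,0,2]},{"grip": 0,"delta_pos": [0,0,0.05],"delta_rot": [0,0,2]},{"grip": 0,"delta_pos": [0,0,0.05],"delta_rot": [0,0,2]},{"grip": 0,"delta_pos": [0,0,0.05],"delta_rot": [0,0,2]},{"grip": 0,"delta_pos": [0,0,0.05],"delta_rot": [0,0,2]},{"grip": 0,"delta_pos": [0,0,0.05],"delta_rot": [0,0,2]}])

```text
t: 8.43
ee_pos: [0.5676, 0.0137, 0.2819]
tcp_rot: [[-0.936, -0.353, 0.002], [-0.353, 0.936, 0.001], [-0.002, 0.0, -1.0]]
force: [-1.1, 2.1, 4.4]
opening: 0.357
finger_force: 59.4
```

send_rows(commands=[{"grip": 0,"delta_pos": [0,0,0.04],"delta_rot": [0,0,2]},{"grip": 0,"delta_pos": [0,0,0.04],"delta_rot": [0,0,2]},{"grip": 0,"delta_pos": [0,0,0.04],"delta_rot": [0,0,2]},{"grip": 0,"delta_pos": [0,0,0.04],"delta_rot": [0,0,2]},{"grip": 0,"delta_pos": [0,0,0.04],"delta_rot": [0,0,2]}])

```text
t: 8.85
ee_pos: [0.5675, 0.0137, 0.282]
tcp_rot: [[-0.86, -0.51, 0.002], [-0.51, 0.86, 0.001], [-0.002, 0.0, -1.0]]
force: [-0.5, 2.2, 4.8]
opening: 0.353
finger_force: 59.6
```

send_rows(commands=[{"grip": 0,"delta_pos": [0,0,0.04],"delta_rot": [0,0,2]},{"grip": 0,"delta_pos": [0,0,0.04],"delta_rot": [0,0,2]},{"grip": 0,"delta_pos": [0,0,0.04],"delta_rot": [0,0,2]},{"grip": 0,"delta_pos": [0,0,0.04],"delta_rot": [0,0,2]},{"grip": 0,"delta_pos": [0,0,0.04],"delta_rot": [0,0,2]}])

```text
t: 9.27
ee_pos: [0.5675, 0.0137, 0.2823]
tcp_rot: [[-0.758, -0.652, 0.002], [-0.652, 0.758, 0.001], [-0.002, -0.0, -1.0]]
force: [-0.6, 2.6, 5.3]
opening: 0.358
finger_force: 59.6
```

send_rows(commands=[{"grip": 0,"delta_pos": [0,0,0.04],"delta_rot": [0,0,2]},{"grip": 0,"delta_pos": [0,0,0.04],"delta_rot": [0,0,2]},{"grip": 0,"delta_pos": [0,0,0.04],"delta_rot": [0,0,2]},{"grip": 0,"delta_pos": [0,0,0.04],"delta_rot": [0,0,2]},{"grip": 0,"delta_pos": [0,0,0.04],"delta_rot": [0,0,2]}])

```text
t: 9.68
ee_pos: [0.5675, 0.0138, 0.2824]
tcp_rot: [[-0.634, -0.774, 0.002], [-0.774, 0.634, 0.001], [-0.002, -0.0, -1.0]]
force: [-0.2, 1.8, 4.6]
opening: 0.358
finger_force: 59.5
```

send_rows(commands=[{"grip": 0,"delta_pos": [0,0,0.04],"delta_rot": [0,0,2]},{"grip": 0,"delta_pos": [0,0,0.04],"delta_rot": [0,0,2]},{"grip": 0,"delta_pos": [0,0,0.04],"delta_rot": [0,0,2]},{"grip": 0,"delta_pos": [0,0,0.04],"delta_rot": [0,0,2]},{"grip": 0,"delta_pos": [0,0,0.04],"delta_rot": [0,0,2]}])

```text
t: 10.1
ee_pos: [0.5674, 0.0138, 0.2827]
tcp_rot: [[-0.49, -0.872, 0.001], [-0.872, 0.49, 0.002], [-0.002, -0.001, -1.0]]
force: [-1.2, 2.9, 6.2]
opening: 0.359
finger_force: 59.8
```

send_rows(commands=[{"grip": 0,"delta_pos": [0,0,0.04],"delta_rot": [0,0,2]},{"grip": 0,"delta_pos": [0,0,0.04],"delta_rot": [0,0,2]},{"grip": 0,"delta_pos": [0,0,0.04],"delta_rot": [0,0,2]},{"grip": 0,"delta_pos": [0,0,0.04],"delta_rot": [0,0,2]}])

```text
t: 10.43
ee_pos: [0.5674, 0.0138, 0.2828]
tcp_rot: [[-0.363, -0.932, 0.001], [-0.932, 0.363, 0.002], [-0.002, -0.001, -1.0]]
force: [-0.7, 2.6, 5.7]
opening: 0.359
finger_force: 59.5
```

send_rows(commands=[{"grip": 0,"delta_pos": [0,0,0.04],"delta_rot": [0,0,2]},{"grip": 0,"delta_pos": [0,0,0.04],"delta_rot": [0,0,2]},{"grip": 0,"delta_pos": [0,0,0.04],"delta_rot": [0,0,2]},{"grip": 0,"delta_pos": [0,0,0.04],"delta_rot": [0,0,2]}])

```text
t: 10.77
ee_pos: [0.5674, 0.0138, 0.2829]
tcp_rot: [[-0.23, -0.973, 0.001], [-0.973, 0.23, 0.002], [-0.002, -0.001, -1.0]]
force: [-1.0, 3.8, 4.0]
opening: 0.358
finger_force: 59.5
```

send_rows(commands=[{"grip": 0,"delta_pos": [0,0,0.02],"delta_rot": [0,0,2]},{"grip": 0,"delta_pos": [0,0,0.02],"delta_rot": [0,0,2]},{"grip": 0,"delta_pos": [0,0,0.02],"delta_rot": [0,0,2]},{"grip": 0,"delta_pos": [0,0,0],"delta_rot": [0,0,0]}])

```text
t: 11.1
ee_pos: [0.5674, 0.0139, 0.283]
tcp_rot: [[-0.127, -0.992, 0.001], [-0.992, 0.127, 0.002], [-0.002, -0.001, -1.0]]
force: [-0.8, 3.2, 4.2]
opening: 0.354
finger_force: 59.0
```

send_rows(commands=[{"grip": 0,"delta_pos": [0,0,0.03],"delta_rot": [0,0,2]},{"grip": 0,"delta_pos": [0,0,0.03],"delta_rot": [0,0,2]},{"grip": 0,"delta_pos": [0,0,0.03],"delta_rot": [0,0,2]},{"grip": 0,"delta_pos": [0,0,0],"delta_rot": [0,0,0]}])

```text
t: 11.43
ee_pos: [0.5673, 0.014, 0.2828]
tcp_rot: [[-0.023, -1.0, 0.001], [-1.0, 0.023, 0.002], [-0.002, -0.001, -1.0]]
force: [-0.2, 3.4, 4.4]
opening: 0.358
finger_force: 58.8
```

send_rows(commands=[{"grip": 0,"delta_pos": [0,0,0.03],"delta_rot": [0,0,2]},{"grip": 0,"delta_pos": [0,0,0.03],"delta_rot": [0,0,2]},{"grip": 0,"delta_pos": [0,0,0.03],"delta_rot": [0,0,2]},{"grip": 0,"delta_pos": [0,0,0.03],"delta_rot": [0,0,2]}])

```text
t: 11.77
ee_pos: [0.5673, 0.014, 0.2822]
tcp_rot: [[0.116, -0.993, 0.0], [-0.993, -0.116, 0.002], [-0.002, -0.0, -1.0]]
force: [0.7, 4.9, -0.3]
opening: 0.354
finger_force: 59.2
```

send_rows(commands=[{"grip": 0,"delta_pos": [0,0,0],"delta_rot": [0,0,2]},{"grip": 0,"delta_pos": [0,0,0],"delta_rot": [0,0,2]},{"grip": 0,"delta_pos": [0,0,0],"delta_rot": [0,0,2]},{"grip": 0,"delta_pos": [0,0,0],"delta_rot": [0,0,0]}])

```text
t: 12.1
ee_pos: [0.5673, 0.014, 0.2819]
tcp_rot: [[0.218, -0.976, -0.0], [-0.976, -0.218, 0.002], [-0.002, -0.0, -1.0]]
force: [1.5, 5.5, -0.2]
opening: 0.356
finger_force: 59.3
```

```bash
python3 look.py z4
```

```text
12.15 [0.5673 0.014  0.2819] F [ 2.05  5.78 -1.34] T [ 1.27 -0.32 -0.01] 0.355 59.270112589001656 [-0.117  0.364 -0.191  1.016  0.002 -1.907] yaw -77.5
bolt_neck 0.61 [0.5697 0.0103 0.1139]
bolt_tooth 0.76 [0.5797 0.0167 0.0797]
bolt 0.75 [0.5659 0.0176 0.0513]
```

Fz fell to about 0 after ~122° of turning back, so the tooth has passed the start of the rib. Next I lower gently.

send_rows(commands=[{"grip": 0,"delta_pos": [0,0,-0.5],"delta_rot": [0,0,0]},{"grip": 0,"delta_pos": [0,0,-0.5],"delta_rot": [0,0,0]},{"grip": 0,"delta_pos": [0,0,-0.5],"delta_rot": [0,0,0]},{"grip": 0,"delta_pos": [0,0,0],"delta_rot": [0,0,0]}])

```text
t: 12.68
ee_pos: [0.5673, 0.014, 0.2809]
tcp_rot: [[0.217, -0.976, 0.0], [-0.976, -0.217, 0.002], [-0.002, -0.001, -1.0]]
force: [0.7, 6.3, 0.8]
opening: 0.36
finger_force: 59.5
```

send_rows(commands=[{"grip": 0,"delta_pos": [0,0.2,-0.5],"delta_rot": [0,0,0]},{"grip": 0,"delta_pos": [0,0.2,-0.5],"delta_rot": [0,0,0]},{"grip": 0,"delta_pos": [0,0.1,-0.5],"delta_rot": [0,0,0]},{"grip": 0,"delta_pos": [0,0,-0.5],"delta_rot": [0,0,0]},{"grip": 0,"delta_pos": [0,0,0],"delta_rot": [0,0,0]}])

```text
t: 13.1
ee_pos: [0.5673, 0.0143, 0.2789]
tcp_rot: [[0.217, -0.976, 0.0], [-0.976, -0.217, 0.002], [-0.001, -0.001, -1.0]]
force: [-0.1, 5.8, 1.7]
opening: 0.357
finger_force: 59.5
```

send_rows(commands=[{"grip": 0,"delta_pos": [0,0,-0.5],"delta_rot": [0,0,0]},{"grip": 0,"delta_pos": [0,0,-0.5],"delta_rot": [0,0,0]},{"grip": 0,"delta_pos": [0,0,-0.5],"delta_rot": [0,0,0]},{"grip": 0,"delta_pos": [0,0,0],"delta_rot": [0,0,0]}])

```text
t: 13.43
ee_pos: [0.5673, 0.0143, 0.2775]
tcp_rot: [[0.217, -0.976, 0.0], [-0.976, -0.217, 0.002], [-0.002, -0.001, -1.0]]
force: [0.0, 5.8, 2.7]
opening: 0.355
finger_force: 59.5
```

send_rows(commands=[{"grip": 0,"delta_pos": [0,0.2,-0.5],"delta_rot": [0,0,0]},{"grip": 0,"delta_pos": [0,0.2,-0.5],"delta_rot": [0,0,0]},{"grip": 0,"delta_pos": [0,0.1,-0.5],"delta_rot": [0,0,0]},{"grip": 0,"delta_pos": [0,0,0],"delta_rot": [0,0,0]}])

```text
t: 13.77
ee_pos: [0.5673, 0.0146, 0.2761]
tcp_rot: [[0.217, -0.976, 0.0], [-0.976, -0.217, 0.001], [-0.001, -0.001, -1.0]]
force: [0.0, 4.7, 3.0]
opening: 0.355
finger_force: 59.6
```

send_rows(commands=[{"grip": 0,"delta_pos": [0,0.2,-0.3],"delta_rot": [0,0,0]},{"grip": 0,"delta_pos": [0,0.2,-0.3],"delta_rot": [0,0,0]},{"grip": 0,"delta_pos": [0,0.2,0],"delta_rot": [0,0,0]},{"grip": 0,"delta_pos": [0,0,0],"delta_rot": [0,0,0]}])

```text
t: 14.1
ee_pos: [0.5673, 0.0149, 0.2759]
tcp_rot: [[0.217, -0.976, 0.001], [-0.976, -0.217, -0.0], [0.0, -0.001, -1.0]]
force: [-1.6, 4.0, 6.0]
opening: 0.357
finger_force: 59.9
```

The bolt has dropped about 7 mm and now rests on the next rib turn. Forward now (clockwise), feeding down 8 mm/turn.

send_rows(commands=[{"grip": 0,"delta_pos": [0,0,0],"delta_rot": [0,0,-3]},{"grip": 0,"delta_pos": [0,0,0],"delta_rot": [0,0,-3]},{"grip": 0,"delta_pos": [0,0,0],"delta_rot": [0,0,-3]},{"grip": 0,"delta_pos": [0,0,-0.06],"delta_rot": [0,0,-3]},{"grip": 0,"delta_pos": [0,0,-0.06],"delta_rot": [0,0,-3]},{"grip": 0,"delta_pos": [0,0,-0.06],"delta_rot": [0,0,-3]}])

```text
t: 14.6
ee_pos: [0.5675, 0.0148, 0.2754]
tcp_rot: [[-0.098, -0.995, 0.001], [-0.995, 0.098, -0.0], [-0.0, -0.001, -1.0]]
force: [0.4, 4.5, 3.8]
opening: 0.352
finger_force: 59.2
```

send_rows(commands=[{"grip": 0,"delta_pos": [0,0,-0.06],"delta_rot": [0,0,-3]},{"grip": 0,"delta_pos": [0,0,-0.06],"delta_rot": [0,0,-3]},{"grip": 0,"delta_pos": [0,0,-0.06],"delta_rot": [0,0,-3]},{"grip": 0,"delta_pos": [0,0,-0.06],"delta_rot": [0,0,-3]},{"grip": 0,"delta_pos": [0,0,-0.06],"delta_rot": [0,0,-3]},{"grip": 0,"delta_pos": [0,0,-0.06],"delta_rot": [0,0,-3]}])

```text
t: 15.1
ee_pos: [0.5677, 0.0147, 0.2751]
tcp_rot: [[-0.401, -0.916, 0.002], [-0.916, 0.401, -0.0], [-0.0, -0.002, -1.0]]
force: [1.9, 4.0, 2.6]
opening: 0.357
finger_force: 59.2
```

send_rows(commands=[{"grip": 0,"delta_pos": [0,0,-0.08],"delta_rot": [0,0,-3.5]},{"grip": 0,"delta_pos": [0,0,-0.08],"delta_rot": [0,0,-3.5]},{"grip": 0,"delta_pos": [0,0,-0.08],"delta_rot": [0,0,-3.5]},{"grip": 0,"delta_pos": [0,0,-0.08],"delta_rot": [0,0,-3.5]},{"grip": 0,"delta_pos": [0,0,-0.08],"delta_rot": [0,0,-3.5]},{"grip": 0,"delta_pos": [0,0,-0.08],"delta_rot": [0,0,-3.5]},{"grip": 0,"delta_pos": [0,0,-0.08],"delta_rot": [0,0,-3.5]},{"grip": 0,"delta_pos": [0,0,-0.08],"delta_rot": [0,0,-3.5]},{"grip": 0,"delta_pos": [0,0,-0.08],"delta_rot": [0,0,-3.5]},{"grip": 0,"delta_pos": [0,0,-0.08],"delta_rot": [0,0,-3.5]}])

```text
t: 15.93
ee_pos: [0.568, 0.0144, 0.2744]
tcp_rot: [[-0.854, -0.52, 0.002], [-0.52, 0.854, -0.001], [-0.001, -0.002, -1.0]]
force: [1.9, 1.9, 1.6]
opening: 0.354
finger_force: 59.3
```

send_rows(commands=[{"grip": 0,"delta_pos": [0,0,-0.08],"delta_rot": [0,0,-3.5]},{"grip": 0,"delta_pos": [0,0,-0.08],"delta_rot": [0,0,-3.5]},{"grip": 0,"delta_pos": [0,0,-0.08],"delta_rot": [0,0,-3.5]},{"grip": 0,"delta_pos": [0,0,-0.08],"delta_rot": [0,0,-3.5]},{"grip": 0,"delta_pos": [0,0,-0.08],"delta_rot": [0,0,-3.5]},{"grip": 0,"delta_pos": [0,0,-0.08],"delta_rot": [0,0,-3.5]},{"grip": 0,"delta_pos": [0,0,-0.08],"delta_rot": [0,0,-3.5]},{"grip": 0,"delta_pos": [0,0,-0.08],"delta_rot": [0,0,-3.5]},{"grip": 0,"delta_pos": [0,0,-0.08],"delta_rot": [0,0,-3.5]},{"grip": 0,"delta_pos": [0,0,-0.08],"delta_rot": [0,0,-3.5]}])

```text
t: 16.77
ee_pos: [0.568, 0.0141, 0.2735]
tcp_rot: [[-0.998, 0.064, 0.002], [0.064, 0.998, -0.002], [-0.002, -0.002, -1.0]]
force: [1.6, 0.4, 3.1]
opening: 0.356
finger_force: 59.3
```

send_rows(commands=[{"grip": 0,"delta_pos": [0,0,-0.09],"delta_rot": [0,0,-4.1]},{"grip": 0,"delta_pos": [0,0,-0.09],"delta_rot": [0,0,-4.1]},{"grip": 0,"delta_pos": [0,0,-0.09],"delta_rot": [0,0,-4.1]},{"grip": 0,"delta_pos": [0,0,-0.09],"delta_rot": [0,0,-4.1]},{"grip": 0,"delta_pos": [0,0,-0.09],"delta_rot": [0,0,-4.1]},{"grip": 0,"delta_pos": [0,0,-0.09],"delta_rot": [0,0,-4.1]},{"grip": 0,"delta_pos": [0,0,-0.09],"delta_rot": [0,0,-4.1]},{"grip": 0,"delta_pos": [0,0,-0.09],"delta_rot": [0,0,-4.1]},{"grip": 0,"delta_pos": [0,0,-0.09],"delta_rot": [0,0,-4.1]},{"grip": 0,"delta_pos": [0,0,-0.09],"delta_rot": [0,0,-4.1]}])

```text
t: 17.6
ee_pos: [0.5677, 0.0138, 0.2726]
tcp_rot: [[-0.71, 0.704, 0.001], [0.704, 0.71, -0.003], [-0.003, -0.001, -1.0]]
force: [0.8, -0.8, 2.2]
opening: 0.358
finger_force: 59.3
```

send_rows(commands=[{"grip": 0,"delta_pos": [0,0,-0.09],"delta_rot": [0,0,-4.1]},{"grip": 0,"delta_pos": [0,0,-0.09],"delta_rot": [0,0,-4.1]},{"grip": 0,"delta_pos": [0,0,-0.09],"delta_rot": [0,0,-4.1]},{"grip": 0,"delta_pos": [0,0,-0.09],"delta_rot": [0,0,-4.1]},{"grip": 0,"delta_pos": [0,0,-0.09],"delta_rot": [0,0,-4.1]},{"grip": 0,"delta_pos": [0,0,-0.09],"delta_rot": [0,0,-4.1]},{"grip": 0,"delta_pos": [0,0,-0.09],"delta_rot": [0,0,-4.1]},{"grip": 0,"delta_pos": [0,0,-0.09],"delta_rot": [0,0,-4.1]},{"grip": 0,"delta_pos": [0,0,-0.09],"delta_rot": [0,0,-4.1]},{"grip": 0,"delta_pos": [0,0,-0.09],"delta_rot": [0,0,-4.1]}])

```text
t: 18.43
ee_pos: [0.5672, 0.0136, 0.2722]
tcp_rot: [[-0.074, 0.997, 0.0], [0.997, 0.074, -0.004], [-0.004, 0.0, -1.0]]
force: [-3.2, -1.6, 9.2]
opening: 0.361
finger_force: 59.9
```

```bash
python3 look.py z4
```

```text
18.4833 [0.5671 0.0136 0.2723] F [-2.58 -1.81  8.01] T [-0.43  0.56  0.07] 0.359 59.8995066806674 [-0.117  0.371 -0.206  0.993 -0.004  1.384] yaw 94.0
bolt_neck 0.58 [0.5647 0.0175 0.1043]
bolt_tooth 0.67 [0.5551 0.0066 0.0696]
bolt 0.65 [0.569  0.0159 0.0379]
boss_top 0.62 [0.5659 0.0149 0.0868]
```

Half a turn is done and the neck reads about 20 mm above the boss. Next I open, turn the tool back 180°, and regrip the same flats.

send_rows(commands=[{"grip": 0.6,"delta_pos": [0,0,0],"delta_rot": [0,0,0]},{"grip": 0.6,"delta_pos": [0,0,0],"delta_rot": [0,0,0]},{"grip": 0.6,"delta_pos": [0,0,0],"delta_rot": [0,0,0]},{"grip": 0.6,"delta_pos": [0,0,0],"delta_rot": [0,0,0]}])

```text
t: 19.02
ee_pos: [0.5671, 0.0146, 0.2709]
tcp_rot: [[-0.079, 0.997, -0.001], [0.997, 0.079, -0.0], [-0.0, -0.001, -1.0]]
force: [-0.2, 0.6, -0.3]
opening: 0.602
finger_force: 0.0
```

send_rows(commands=[{"grip": 0.65,"delta_pos": [0,0,0],"delta_rot": [0,0,6]},{"grip": 0.65,"delta_pos": [0,0,0],"delta_rot": [0,0,6]},{"grip": 0.65,"delta_pos": [0,0,0],"delta_rot": [0,0,6]},{"grip": 0.65,"delta_pos": [0,0,0],"delta_rot": [0,0,6]},{"grip": 0.65,"delta_pos": [0,0,0],"delta_rot": [0,0,6]},{"grip": 0.65,"delta_pos": [0,0,0],"delta_rot": [0,0,6]},{"grip": 0.65,"delta_pos": [0,0,0],"delta_rot": [0,0,6]},{"grip": 0.65,"delta_pos": [0,0,0],"delta_rot": [0,0,6]},{"grip": 0.65,"delta_pos": [0,0,0],"delta_rot": [0,0,6]},{"grip": 0.65,"delta_pos": [0,0,0],"delta_rot": [0,0,6]}])

```text
t: 19.85
ee_pos: [0.5672, 0.0148, 0.271]
tcp_rot: [[-0.905, 0.425, -0.001], [0.425, 0.905, -0.0], [0.0, -0.0, -1.0]]
force: [-0.3, 0.1, -0.2]
opening: 0.65
finger_force: 0.0
```

send_rows(commands=[{"grip": 0.65,"delta_pos": [0,0,0],"delta_rot": [0,0,6]},{"grip": 0.65,"delta_pos": [0,0,0],"delta_rot": [0,0,6]},{"grip": 0.65,"delta_pos": [0,0,0],"delta_rot": [0,0,6]},{"grip": 0.65,"delta_pos": [0,0,0],"delta_rot": [0,0,6]},{"grip": 0.65,"delta_pos": [0,0,0],"delta_rot": [0,0,6]},{"grip": 0.65,"delta_pos": [0,0,0],"delta_rot": [0,0,6]},{"grip": 0.65,"delta_pos": [0,0,0],"delta_rot": [0,0,6]},{"grip": 0.65,"delta_pos": [0,0,0],"delta_rot": [0,0,6]},{"grip": 0.65,"delta_pos": [0,0,0],"delta_rot": [0,0,6]},{"grip": 0.65,"delta_pos": [0,0,0],"delta_rot": [0,0,6]}])

```text
t: 20.68
ee_pos: [0.5672, 0.0148, 0.2709]
tcp_rot: [[-0.821, -0.572, -0.001], [-0.572, 0.821, -0.0], [0.001, 0.0, -1.0]]
force: [0.5, 0.0, 0.4]
opening: 0.649
finger_force: 0.0
```

send_rows(commands=[{"grip": 0.65,"delta_pos": [0,0,0],"delta_rot": [0,0,6]},{"grip": 0.65,"delta_pos": [0,0,0],"delta_rot": [0,0,6]},{"grip": 0.65,"delta_pos": [0,0,0],"delta_rot": [0,0,6]},{"grip": 0.65,"delta_pos": [0,0,0],"delta_rot": [0,0,6]},{"grip": 0.65,"delta_pos": [0,0,0],"delta_rot": [0,0,6]},{"grip": 0.65,"delta_pos": [0,0,0],"delta_rot": [0,0,6]},{"grip": 0.65,"delta_pos": [0,0,0],"delta_rot": [0,0,6]},{"grip": 0.65,"delta_pos": [0,0,0],"delta_rot": [0,0,6]},{"grip": 0.65,"delta_pos": [0,0,0],"delta_rot": [0,0,6]},{"grip": 0.65,"delta_pos": [0,0,0],"delta_rot": [0,0,6]}])

```text
t: 21.52
ee_pos: [0.5672, 0.0148, 0.2709]
tcp_rot: [[0.085, -0.996, -0.001], [-0.996, -0.085, -0.0], [0.0, 0.001, -1.0]]
force: [-0.7, -0.7, 0.1]
opening: 0.647
finger_force: 0.0
```

```bash
python3 look.py z5
```

```text
21.5667 [0.5672 0.0148 0.271 ] F [-0.11  0.2   0.59] T [ 0.03 -0.01  0.09] 0.654 0.0 [-0.115  0.373 -0.207  0.992 -0.    -1.775] yaw -84.9
bolt_neck 0.47 [0.5648 0.0143 0.1043]
bolt_tooth 0.61 [0.5551 0.0085 0.0683]
bolt_tooth 0.2 [0.5708 0.0168 0.0623]
bolt 0.62 [0.5681 0.0161 0.0402]
boss_top 0.94 [0.5673 0.0142 0.0836]
```

View pics/z5.png

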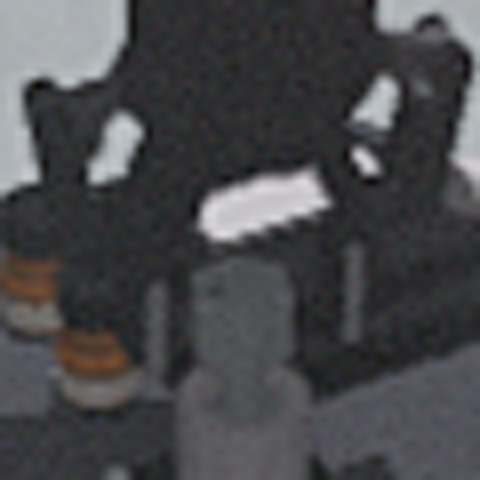

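The bolt stands nearly upright between the open fingers: head at crop (245,310), pads at x 158 and 352. Regrip.

send_rows(commands=[{"grip": 0.5,"delta_pos": [0,-0.5,0.6],"delta_rot": [0,0,0]},{"grip": 0.42,"delta_pos": [0,0,0],"delta_rot": [0,0,0]},{"grip": 0.36,"delta_pos": [0,0,0],"delta_rot": [0,0,0]},{"grip": 0.3,"delta_pos": [0,0,0],"delta_rot": [0,0,0]},{"grip": 0.2,"delta_pos": [0,0,0],"delta_rot": [0,0,0]},{"grip": 0,"delta_pos": [0,0,0],"delta_rot": [0,0,0]},{"grip": 0,"delta_pos": [0,0,0],"delta_rot": [0,0,0]},{"grip": 0,"delta_pos": [0,0,0],"delta_rot": [0,0,0]}])

```text
t: 22.43
ee_pos: [0.5673, 0.0143, 0.2722]
tcp_rot: [[0.079, -0.997, 0.0], [-0.997, -0.079, -0.0], [0.0, -0.0, -1.0]]
force: [-0.6, 0.9, 3.5]
opening: 0.353
finger_force: 59.2
```

send_rows(commands=[{"grip": 0,"delta_pos": [0,0,-0.07],"delta_rot": [0,0,-3.5]},{"grip": 0,"delta_pos": [0,0,-0.07],"delta_rot": [0,0,-3.5]},{"grip": 0,"delta_pos": [0,0,-0.07],"delta_rot": [0,0,-3.5]},{"grip": 0,"delta_pos": [0,0,-0.07],"delta_rot": [0,0,-3.5]},{"grip": 0,"delta_pos": [0,0,-0.07],"delta_rot": [0,0,-3.5]}])

```text
t: 22.85
ee_pos: [0.5673, 0.0143, 0.2721]
tcp_rot: [[-0.227, -0.974, 0.001], [-0.974, 0.227, -0.0], [-0.0, -0.001, -1.0]]
force: [-2.2, 0.2, 5.7]
opening: 0.356
finger_force: 59.4
```

send_rows(commands=[{"grip": 0,"delta_pos": [0,0,-0.09],"delta_rot": [0,0,-4]},{"grip": 0,"delta_pos": [0,0,-0.09],"delta_rot": [0,0,-4]},{"grip": 0,"delta_pos": [0,0,-0.09],"delta_rot": [0,0,-4]},{"grip": 0,"delta_pos": [0,0,-0.09],"delta_rot": [0,0,-4]},{"grip": 0,"delta_pos": [0,0,-0.09],"delta_rot": [0,0,-4]},{"grip": 0,"delta_pos": [0,0,-0.09],"delta_rot": [0,0,-4]},{"grip": 0,"delta_pos": [0,0,-0.09],"delta_rot": [0,0,-4]},{"grip": 0,"delta_pos": [0,0,-0.09],"delta_rot": [0,0,-4]},{"grip": 0,"delta_pos": [0,0,-0.09],"delta_rot": [0,0,-4]},{"grip": 0,"delta_pos": [0,0,-0.09],"delta_rot": [0,0,-4]}])

```text
t: 23.68
ee_pos: [0.5673, 0.0145, 0.2721]
tcp_rot: [[-0.8, -0.6, 0.001], [-0.6, 0.8, 0.0], [-0.001, -0.001, -1.0]]
force: [-1.8, 0.5, 10.5]
opening: 0.354
finger_force: 59.7
```

send_rows(commands=[{"grip": 0,"delta_pos": [0,0,-0.09],"delta_rot": [0,0,-4]},{"grip": 0,"delta_pos": [0,0,-0.09],"delta_rot": [0,0,-4]},{"grip": 0,"delta_pos": [0,0,-0.09],"delta_rot": [0,0,-4]},{"grip": 0,"delta_pos": [0,0,-0.09],"delta_rot": [0,0,-4]},{"grip": 0,"delta_pos": [0,0,-0.09],"delta_rot": [0,0,-4]},{"grip": 0,"delta_pos": [0,0,-0.09],"delta_rot": [0,0,-4]},{"grip": 0,"delta_pos": [0,0,-0.09],"delta_rot": [0,0,-4]},{"grip": 0,"delta_pos": [0,0,-0.09],"delta_rot": [0,0,-4]},{"grip": 0,"delta_pos": [0,0,-0.09],"delta_rot": [0,0,-4]},{"grip": 0,"delta_pos": [0,0,-0.09],"delta_rot": [0,0,-4]}])

```text
t: 24.52
ee_pos: [0.5674, 0.0147, 0.272]
tcp_rot: [[-0.999, 0.054, 0.003], [0.054, 0.999, 0.001], [-0.003, 0.001, -1.0]]
force: [-4.9, 1.1, 15.2]
opening: 0.352
finger_force: 59.9
```

Fz is building and the grip isn't descending, so I stop and look.

```bash
python3 look.py z6; python3 look.py | tail -5;python3 look.py | tail -5; python3 - <<'E'
from h import *
d=optics.read_camera('top');c=optics.read_camera('side')
a=c['img'][130:230,190:350,::-1]; cv2.imwrite('pics/z7.png',cv2.resize(a,(800,500),interpolation=cv2.INTER_CUBIC))
for k in('tray','jar0','objective','washer'):
  for q in spotter.place_of(k,c): print(k,q['p'],np.round(q['location'],3))
E
```

```text
24.5667 [0.5675 0.0147 0.272 ] F [-3.95  1.01 15.05] T [0.3  0.85 0.04] 0.356 60.02695005387068 [-0.116  0.371 -0.207  0.99   0.001 -0.058] yaw 176.7
bolt_neck 0.41 [0.569  0.0135 0.1029]
bolt_neck 0.4 [0.5656 0.0274 0.069 ]
bolt_tooth 0.58 [0.5682 0.0252 0.0685]
bolt 0.64 [0.5676 0.0152 0.0405]
bolt 0.3 [0.5662 0.0268 0.0723]
boss_top 0.67 [0.5645 0.0153 0.0848]
24.8167 [0.5674 0.0146 0.272 ] F [-3.51  1.65 15.15] T [0.32 0.86 0.01] 0.354 60.11888612061739 [-0.116  0.371 -0.207  0.99   0.001 -0.065] yaw 177.1
bolt_neck 0.48 [0.5666 0.0139 0.1035]
bolt_tooth 0.5 [0.5645 0.0264 0.0713]
boss_top 0.87 [0.567  0.013  0.0851]
25.0667 [0.5674 0.0146 0.272 ] F [-3.34  1.38 15.4 ] T [0.33 0.87 0.03] 0.354 60.11936578899622 [-0.116  0.371 -0.207  0.99   0.001 -0.065] yaw 177.1
bolt_neck 0.44 [0.5655 0.0127 0.1035]
bolt_tooth 0.42 [0.5646 0.0278 0.0699]
bolt 0.62 [0.5655 0.0125 0.0407]
boss_top 0.63 [0.5682 0.0139 0.0852]
tray 0.74 [0.476 0.42  0.005]
jar0 0.64 [ 0.389 -0.328 -0.   ]
jar0 0.53 [0.528 0.148 0.032]
jar0 0.49 [0.538 0.103 0.031]
objective 0.72 [ 0.66  -0.01   0.029]
washer 0.6 [0.53  0.146 0.032]
washer 0.58 [0.682 0.053 0.031]
```

View pics/z7.png

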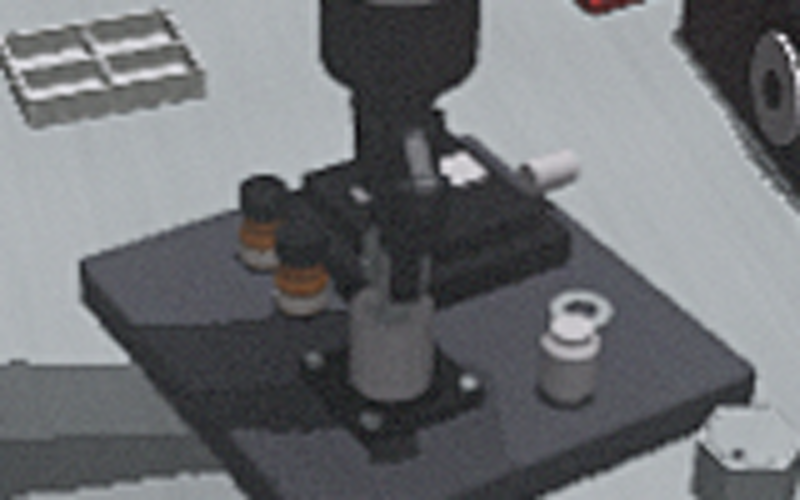

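The neck is about 19 mm above the boss and the tooth points to +y, as commanded, but the bolt hangs up against something below it. I'll relieve the push, let go, and see whether it settles.

send_rows(commands=[{"grip": 0,"delta_pos": [0,0,1.2],"delta_rot": [0,0,0]},{"grip": 0,"delta_pos": [0,0,1.2],"delta_rot": [0,0,0]},{"grip": 0,"delta_pos": [0,0,0],"delta_rot": [0,0,0]}])

```text
t: 25.82
ee_pos: [0.5672, 0.0145, 0.2722]
tcp_rot: [[-0.999, 0.051, 0.0], [0.051, 0.999, 0.0], [-0.0, 0.0, -1.0]]
force: [-1.3, 0.5, 4.0]
opening: 0.358
finger_force: 59.9
```

send_rows(commands=[{"grip": 0.5,"delta_pos": [0,0,0],"delta_rot": [0,0,0]},{"grip": 0.5,"delta_pos": [0,0,0],"delta_rot": [0,0,0]},{"grip": 0.5,"delta_pos": [0,0,0],"delta_rot": [0,0,0]},{"grip": 0.5,"delta_pos": [0,0,0],"delta_rot": [0,0,0]}])

```text
t: 26.15
ee_pos: [0.5672, 0.0143, 0.2717]
tcp_rot: [[-0.999, 0.051, -0.001], [0.051, 0.999, 0.0], [0.001, 0.0, -1.0]]
force: [0.1, 0.4, -0.1]
opening: 0.5
finger_force: 0.0
```

```bash
for i in 1 2 3; do python3 look.py; done; python3 - <<'E'
from h import *
c=optics.read_camera('side')
print(px(c,[[.567,-.0285,.099],[.567,.0145,.084],[.567,.0145,.103],[.567,-.0065,.084],[.567,.0145,.127]]))
E
```

```text
26.2 [0.5672 0.0143 0.2718] F [ 0.39  0.91 -0.53] T [-0.02  0.03 -0.  ] 0.498 0.0 [-0.116  0.372 -0.206  0.993  0.    -0.065] yaw 177.1
bolt_neck 0.6 [0.5664 0.013  0.1062]
bolt_tooth 0.41 [0.5657 0.0267 0.0682]
bolt 0.39 [0.5645 0.0139 0.0409]
boss_top 0.59 [0.5637 0.014  0.0832]
26.45 [0.5672 0.0143 0.2721] F [-0.4  -0.73  0.44] T [ 0.03 -0.02 -0.04] 0.498 0.0 [-0.116  0.372 -0.206  0.993  0.    -0.065] yaw 177.1
bolt_neck 0.6 [0.5648 0.0104 0.1006]
bolt_tooth 0.6 [0.5651 0.0259 0.069 ]
bolt 0.63 [0.5675 0.0137 0.0402]
boss_top 0.56 [0.5659 0.0139 0.0838]
26.7 [0.5672 0.0143 0.2722] F [-0.19  0.56 -0.04] T [-0.04  0.03 -0.04] 0.497 0.0 [-0.116  0.372 -0.206  0.993  0.    -0.065] yaw 177.1
bolt_neck 0.59 [0.5675 0.0103 0.1006]
bolt_tooth 0.49 [0.5633 0.0227 0.0694]
bolt 0.52 [0.5663 0.0124 0.0405]
boss_top 0.56 [0.5629 0.0132 0.0843]
[[272.04873506 195.80612226]
 [267.56663049 190.59227187]
 [267.70637131 184.50525927]
 [269.64767061 195.43395158]
 [267.88672824 176.62941903]]
```

send_rows(commands=[{"grip": 0.36,"delta_pos": [0,0,0],"delta_rot": [0,0,0]},{"grip": 0.3,"delta_pos": [0,0,0],"delta_rot": [0,0,0]},{"grip": 0.2,"delta_pos": [0,0,0],"delta_rot": [0,0,0]},{"grip": 0,"delta_pos": [0,0,0],"delta_rot": [0,0,0]},{"grip": 0,"delta_pos": [0,0,0],"delta_rot": [0,0,0]}])

```text
t: 27.37
ee_pos: [0.5673, 0.0143, 0.2724]
tcp_rot: [[-0.999, 0.051, 0.001], [0.051, 0.999, -0.0], [-0.001, -0.0, -1.0]]
force: [-0.6, -0.6, 3.7]
opening: 0.352
finger_force: 59.5
```

send_rows(commands=[{"grip": 0,"delta_pos": [0,0,0.5],"delta_rot": [0,0,0]},{"grip": 0,"delta_pos": [0,0,0.5],"delta_rot": [0,0,0]},{"grip": 0,"delta_pos": [0,0,0],"delta_rot": [0,0,0]}])

```text
t: 27.62
ee_pos: [0.5672, 0.0143, 0.2726]
tcp_rot: [[-0.999, 0.051, -0.001], [0.051, 0.999, 0.0], [0.001, 0.0, -1.0]]
force: [0.3, -0.2, -2.1]
opening: 0.353
finger_force: 59.5
```

send_rows(commands=[{"grip": 0,"delta_pos": [0,0,0.5],"delta_rot": [0,0,0]},{"grip": 0,"delta_pos": [0,0,0.5],"delta_rot": [0,0,0]},{"grip": 0,"delta_pos": [0,0,0],"delta_rot": [0,0,0]}])

```text
t: 27.87
ee_pos: [0.5671, 0.0143, 0.2733]
tcp_rot: [[-0.999, 0.051, -0.001], [0.051, 0.999, 0.0], [0.001, 0.0, -1.0]]
force: [2.3, -0.9, -7.9]
opening: 0.356
finger_force: 59.9
```

There is a hard stop only about 0.8 mm above and another below, so something catches the bolt sideways. I'll press lightly and wiggle laterally.

send_rows(commands=[{"grip": 0,"delta_pos": [0,0,-1],"delta_rot": [0,0,0]},{"grip": 0,"delta_pos": [0,0,-1],"delta_rot": [0,0,0]},{"grip": 0,"delta_pos": [0,0,-1],"delta_rot": [0,0,0]},{"grip": 0,"delta_pos": [0.5,0,0],"delta_rot": [0,0,0]},{"grip": 0,"delta_pos": [0.5,0,0],"delta_rot": [0,0,0]},{"grip": 0,"delta_pos": [0,0,0],"delta_rot": [0,0,0]}])

```text
t: 28.37
ee_pos: [0.568, 0.0145, 0.2724]
tcp_rot: [[-0.999, 0.051, 0.001], [0.051, 0.999, 0.0], [-0.001, 0.0, -1.0]]
force: [-2.6, 0.3, 5.0]
opening: 0.356
finger_force: 61.0
```

send_rows(commands=[{"grip": 0,"delta_pos": [-0.5,0.5,0],"delta_rot": [0,0,0]},{"grip": 0,"delta_pos": [-0.5,0.5,0],"delta_rot": [0,0,0]},{"grip": 0,"delta_pos": [0,0,0],"delta_rot": [0,0,0]}])

```text
t: 28.62
ee_pos: [0.5675, 0.015, 0.2724]
tcp_rot: [[-0.999, 0.051, 0.002], [0.051, 0.999, -0.001], [-0.002, -0.001, -1.0]]
force: [-1.1, -2.0, 5.6]
opening: 0.355
finger_force: 61.0
```

send_rows(commands=[{"grip": 0,"delta_pos": [-0.5,-0.5,0],"delta_rot": [0,0,0]},{"grip": 0,"delta_pos": [-0.5,-0.5,0],"delta_rot": [0,0,0]},{"grip": 0,"delta_pos": [0,0,0],"delta_rot": [0,0,0]}])

```text
t: 28.87
ee_pos: [0.5667, 0.0144, 0.2724]
tcp_rot: [[-0.999, 0.051, 0.003], [0.051, 0.999, 0.0], [-0.003, 0.0, -1.0]]
force: [-0.5, 0.2, 4.9]
opening: 0.357
finger_force: 61.1
```

send_rows(commands=[{"grip": 0,"delta_pos": [0.5,-0.5,0],"delta_rot": [0,0,0]},{"grip": 0,"delta_pos": [0.5,-0.5,0],"delta_rot": [0,0,0]},{"grip": 0,"delta_pos": [0,0,0],"delta_rot": [0,0,0]}])

```text
t: 29.12
ee_pos: [0.5674, 0.0139, 0.2724]
tcp_rot: [[-0.999, 0.051, 0.002], [0.051, 0.999, 0.002], [-0.002, 0.002, -1.0]]
force: [-1.6, 2.0, 7.3]
opening: 0.353
finger_force: 61.3
```

send_rows(commands=[{"grip": 0,"delta_pos": [0.7,0.5,-0.5],"delta_rot": [0,0,0]},{"grip": 0,"delta_pos": [0.7,0,-0.5],"delta_rot": [0,0,0]},{"grip": 0,"delta_pos": [0.6,0,0],"delta_rot": [0,0,0]},{"grip": 0,"delta_pos": [0,0,0],"delta_rot": [0,0,0]}])

```text
t: 29.45
ee_pos: [0.569, 0.0144, 0.2723]
tcp_rot: [[-0.999, 0.051, 0.001], [0.051, 0.999, 0.001], [-0.001, 0.001, -1.0]]
force: [-3.9, 1.1, 14.8]
opening: 0.351
finger_force: 61.8
```

send_rows(commands=[{"grip": 0,"delta_pos": [-1,1,0],"delta_rot": [0,0,0]},{"grip": 0,"delta_pos": [-1,1,0],"delta_rot": [0,0,0]},{"grip": 0,"delta_pos": [0,0,0],"delta_rot": [0,0,0]}])

```text
t: 29.7
ee_pos: [0.5677, 0.0154, 0.2724]
tcp_rot: [[-0.999, 0.051, 0.003], [0.051, 0.999, -0.002], [-0.004, -0.002, -1.0]]
force: [-1.9, -2.6, 10.9]
opening: 0.356
finger_force: 61.5
```

send_rows(commands=[{"grip": 0,"delta_pos": [-1,-1,0],"delta_rot": [0,0,0]},{"grip": 0,"delta_pos": [-1,-1,0],"delta_rot": [0,0,0]},{"grip": 0,"delta_pos": [0,0,0],"delta_rot": [0,0,0]}])

```text
t: 29.95
ee_pos: [0.5662, 0.014, 0.2724]
tcp_rot: [[-0.999, 0.051, 0.005], [0.051, 0.999, 0.001], [-0.005, 0.001, -1.0]]
force: [-0.1, 1.7, 9.4]
opening: 0.36
finger_force: 61.5
```

send_rows(commands=[{"grip": 0,"delta_pos": [1,-1,0],"delta_rot": [0,0,0]},{"grip": 0,"delta_pos": [1,-1,0],"delta_rot": [0,0,0]},{"grip": 0,"delta_pos": [0,0,0],"delta_rot": [0,0,0]}])

```text
t: 30.2
ee_pos: [0.5675, 0.013, 0.2723]
tcp_rot: [[-0.999, 0.05, 0.003], [0.05, 0.999, 0.004], [-0.002, 0.004, -1.0]]
force: [-3.2, 4.3, 13.0]
opening: 0.354
finger_force: 61.9
```

```bash
python3 look.py
```

```text
30.25 [0.5674 0.0131 0.2723] F [-3.69  4.35 13.12] T [1.49 0.81 0.06] 0.357 61.8599146977067 [-0.119  0.371 -0.207  0.991  0.004 -0.069] yaw 177.1
bolt_neck 0.38 [0.5672 0.0126 0.1049]
bolt_tooth 0.65 [0.5619 0.0283 0.067 ]
bolt_tooth 0.61 [0.5682 0.0114 0.1027]
bolt 0.58 [0.567  0.0145 0.0418]
boss_top 0.58 [0.5648 0.0155 0.0842]
```

send_rows(commands=[{"grip": 0,"delta_pos": [0,0.8,0.8],"delta_rot": [0,0,0]},{"grip": 0,"delta_pos": [0,0,0],"delta_rot": [0,0,-4]},{"grip": 0,"delta_pos": [0,0,0],"delta_rot": [0,0,-4]},{"grip": 0,"delta_pos": [0,0,0],"delta_rot": [0,0,-4]},{"grip": 0,"delta_pos": [0,0,0],"delta_rot": [0,0,-4]},{"grip": 0,"delta_pos": [0,0,0],"delta_rot": [0,0,-4]}])

```text
t: 30.95
ee_pos: [0.5676, 0.0131, 0.2724]
tcp_rot: [[-0.92, 0.392, 0.003], [0.392, 0.92, 0.001], [-0.002, 0.002, -1.0]]
force: [-1.5, 1.4, 7.4]
opening: 0.355
finger_force: 60.8
```

```bash
python3 -c "
from h import *
s=telemetry.sense();print(s['force'],s['torque'],s['effort'],s['opening'])"
```

```text
[-1.46974162  1.3854699   7.44242583] [0.3262275  0.2700397  0.06440065] [ -0.93761422 -44.69709992  25.40807068  -0.67453584  -0.42012976
  -0.82111889] 0.3546491339886193
```

send_rows(commands=[{"grip": 0,"delta_pos": [0,0,0],"delta_rot": [0,0,-4]},{"grip": 0,"delta_pos": [0,0,0],"delta_rot": [0,0,-4]},{"grip": 0,"delta_pos": [0,0,0],"delta_rot": [0,0,-4]},{"grip": 0,"delta_pos": [0,0,0],"delta_rot": [0,0,-4]}])

```text
t: 31.28
ee_pos: [0.5672, 0.0131, 0.2724]
tcp_rot: [[-0.776, 0.631, 0.002], [0.631, 0.776, 0.001], [-0.001, 0.002, -1.0]]
force: [-2.9, 0.7, 8.8]
opening: 0.351
finger_force: 60.6
```

```bash
python3 look.py
```

```text
31.3333 [0.5673 0.013  0.2723] F [-0.68  1.28  7.6 ] T [ 0.23  0.38 -0.  ] 0.356 61.02216437458992 [-0.119  0.371 -0.206  0.992  0.001  0.567] yaw 140.7
bolt_neck 0.66 [0.5665 0.0124 0.1044]
bolt_tooth 0.63 [0.5713 0.0236 0.068 ]
boss_top 0.76 [0.5647 0.0139 0.0791]
```

```bash
python3 - <<'E'
from h import *
im=np.mean([optics.read_camera('side')['img'].astype(float) for _ in range(5)],0)
a=im[148:223,218:318,::-1];a=np.clip((a/ a.max())**0.6*255,0,255).astype(np.uint8)
cv2.imwrite('pics/z8.png',cv2.resize(a,(800,600),interpolation=cv2.INTER_CUBIC))
E
```

```text
(no output)
```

View pics/z8.png

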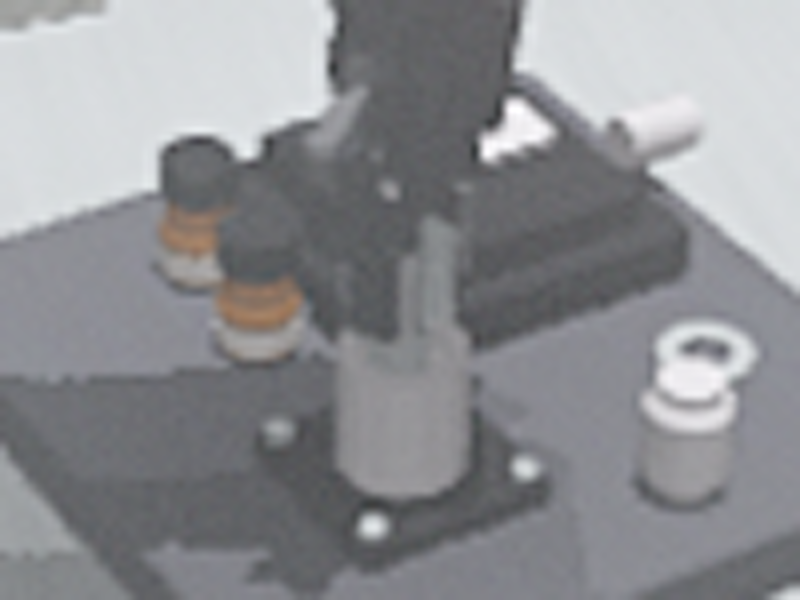

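The fingertips clear the boss mouth by about 4 px (tip at px (385,340), mouth rim at about (400,365)), so the gripper isn't what's blocking. The bolt still turns freely, so I'll continue forward carefully and watch the force.

send_rows(commands=[{"grip": 0,"delta_pos": [0,0,0],"delta_rot": [0,0,-3]},{"grip": 0,"delta_pos": [0,0,0],"delta_rot": [0,0,-3]},{"grip": 0,"delta_pos": [0,0,0],"delta_rot": [0,0,-3]},{"grip": 0,"delta_pos": [0,0,0],"delta_rot": [0,0,-3]}])

```text
t: 32.12
ee_pos: [0.567, 0.0132, 0.2723]
tcp_rot: [[-0.629, 0.777, 0.001], [0.777, 0.629, 0.001], [0.0, 0.001, -1.0]]
force: [-2.3, 2.1, 9.3]
opening: 0.356
finger_force: 60.0
```

```bash
python3 -c "
from h import *
s=telemetry.sense();print(s['force'],s['torque'],s['ee_pos'],s['opening'])"
```

```text
[-2.26023655  2.06641244  9.31963599] [0.32481021 0.7987939  0.158917  ] [0.56700019 0.01316383 0.27232712] 0.3559996966136605
```

send_rows(commands=[{"grip": 0,"delta_pos": [0,0,0],"delta_rot": [0,0,-3]},{"grip": 0,"delta_pos": [0,0,0],"delta_rot": [0,0,-3]},{"grip": 0,"delta_pos": [0,0,0],"delta_rot": [0,0,-3]},{"grip": 0,"delta_pos": [0,0,0],"delta_rot": [0,0,-3]}])

```text
t: 32.45
ee_pos: [0.5669, 0.0133, 0.2723]
tcp_rot: [[-0.454, 0.891, 0.001], [0.891, 0.454, 0.001], [0.001, 0.001, -1.0]]
force: [-4.0, 2.9, 8.2]
opening: 0.354
finger_force: 59.8
```

```bash
python3 look.py
```

```text
32.5 [0.567  0.0132 0.2723] F [-1.77  0.98  7.55] T [0.1  0.63 0.06] 0.358 60.603114143013954 [-0.118  0.371 -0.207  0.993  0.001  0.984] yaw 116.8
bolt_neck 0.6 [0.5657 0.0118 0.1023]
bolt_tooth 0.45 [0.5798 0.0219 0.0709]
bolt 0.52 [0.5686 0.0173 0.0408]
boss_top 0.62 [0.5653 0.0136 0.0815]
```

send_rows(commands=[{"grip": 0,"delta_pos": [0,0,0.6],"delta_rot": [0,0,0]},{"grip": 0,"delta_pos": [0,0,0.6],"delta_rot": [0,0,0]},{"grip": 0,"delta_pos": [0,0,0.6],"delta_rot": [0,0,0]},{"grip": 0,"delta_pos": [0,0,0],"delta_rot": [0,0,0]}])

```text
t: 33.03
ee_pos: [0.5672, 0.013, 0.2724]
tcp_rot: [[-0.455, 0.89, -0.0], [0.89, 0.455, 0.001], [0.001, 0.0, -1.0]]
force: [0.5, 3.1, -0.8]
opening: 0.352
finger_force: 60.2
```

send_rows(commands=[{"grip": 0,"delta_pos": [0,0,0.5],"delta_rot": [0,0,0]},{"grip": 0,"delta_pos": [0,0,0],"delta_rot": [0,0,0]}])

```text
t: 33.2
ee_pos: [0.5672, 0.013, 0.2724]
tcp_rot: [[-0.455, 0.89, -0.001], [0.89, 0.455, 0.001], [0.001, -0.0, -1.0]]
force: [1.8, 3.2, -5.6]
opening: 0.355
finger_force: 60.0
```

send_rows(commands=[{"grip": 0,"delta_pos": [0,0,0.5],"delta_rot": [0,0,0]},{"grip": 0,"delta_pos": [0,0,0],"delta_rot": [0,0,0]}])

```text
t: 33.37
ee_pos: [0.5672, 0.013, 0.2725]
tcp_rot: [[-0.455, 0.89, -0.001], [0.89, 0.455, 0.001], [0.002, -0.0, -1.0]]
force: [3.1, 4.2, -10.0]
opening: 0.351
finger_force: 60.5
```

send_rows(commands=[{"grip": 0,"delta_pos": [0,0,0.5],"delta_rot": [0,0,0]},{"grip": 0,"delta_pos": [0,0,0],"delta_rot": [0,0,0]}])

```text
t: 33.53
ee_pos: [0.5672, 0.013, 0.2725]
tcp_rot: [[-0.455, 0.89, -0.002], [0.89, 0.455, 0.002], [0.002, -0.001, -1.0]]
force: [4.3, 5.5, -12.2]
opening: 0.355
finger_force: 60.7
```

The moments show the force acting at the bolt's tip: the tip edge is caught, probably because the bolt is tilted in the grip. I'll back off a little, press lightly, and tilt about the pad normal while keeping the boss mouth fixed.

send_rows(commands=[{"grip": 0,"delta_pos": [0,0,-1.2],"delta_rot": [0,0,5]},{"grip": 0,"delta_pos": [0,0,0],"delta_rot": [0,0,5]},{"grip": 0,"delta_pos": [0,0,0],"delta_rot": [0,0,5]},{"grip": 0,"delta_pos": [0,0,0],"delta_rot": [0,0,5]},{"grip": 0,"delta_pos": [0,0,-0.9],"delta_rot": [0,0,5]},{"grip": 0,"delta_pos": [0,0,-0.9],"delta_rot": [0,0,5]},{"grip": 0,"delta_pos": [0,0,0],"delta_rot": [0,0,0]}])

```text
t: 34.12
ee_pos: [0.5675, 0.0129, 0.2724]
tcp_rot: [[-0.841, 0.54, 0.002], [0.54, 0.841, 0.001], [-0.001, 0.002, -1.0]]
force: [-0.4, 4.2, 3.5]
opening: 0.357
finger_force: 62.0
```

send_rows(commands=[{"grip": 0,"delta_pos": [1.5,-1.0,0],"delta_rot": [0.27,0.42,0]},{"grip": 0,"delta_pos": [1.5,-1.0,0],"delta_rot": [0.27,0.42,0]},{"grip": 0,"delta_pos": [0,0,0],"delta_rot": [0,0,0]}])

```text
t: 34.37
ee_pos: [0.5705, 0.0109, 0.2724]
tcp_rot: [[-0.839, 0.544, -0.014], [0.544, 0.839, 0.011], [0.018, 0.001, -1.0]]
force: [-2.9, 6.0, 6.4]
opening: 0.351
finger_force: 62.6
```

send_rows(commands=[{"grip": 0,"delta_pos": [-1.5,1.0,0],"delta_rot": [-0.27,-0.42,0]},{"grip": 0,"delta_pos": [-1.5,1.0,0],"delta_rot": [-0.27,-0.42,0]},{"grip": 0,"delta_pos": [-1.5,1.0,0],"delta_rot": [-0.27,-0.42,0]},{"grip": 0,"delta_pos": [-1.5,1.0,0],"delta_rot": [-0.27,-0.42,0]},{"grip": 0,"delta_pos": [0,0,0],"delta_rot": [0,0,0]}])

```text
t: 34.78
ee_pos: [0.5644, 0.0149, 0.2724]
tcp_rot: [[-0.839, 0.544, 0.016], [0.544, 0.839, -0.009], [-0.019, 0.002, -1.0]]
force: [-0.6, 4.0, 6.0]
opening: 0.352
finger_force: 62.3
```

send_rows(commands=[{"grip": 0,"delta_pos": [1.5,-1.0,0],"delta_rot": [0.27,0.42,0]},{"grip": 0,"delta_pos": [1.5,-1.0,0],"delta_rot": [0.27,0.42,0]},{"grip": 0.55,"delta_pos": [0,0.5,0],"delta_rot": [0,0,0]},{"grip": 0.55,"delta_pos": [0,0,0],"delta_rot": [0,0,0]},{"grip": 0.55,"delta_pos": [0,0,0],"delta_rot": [0,0,0]},{"grip": 0.55,"delta_pos": [0,0,-1.5],"delta_rot": [0,0,0]},{"grip": 0.55,"delta_pos": [0,0,-1.5],"delta_rot": [0,0,0]},{"grip": 0.55,"delta_pos": [0,0,0],"delta_rot": [0,0,0]}])

```text
t: 35.45
ee_pos: [0.567, 0.013, 0.2677]
tcp_rot: [[-0.839, 0.544, -0.001], [0.544, 0.839, -0.0], [0.001, -0.001, -1.0]]
force: [-0.5, 0.9, 0.7]
opening: 0.546
finger_force: 0.0
```

```bash
for i in 1 2 3; do python3 look.py; done
```

```text
35.5 [0.567  0.0131 0.2678] F [-1.11 -0.31 -0.67] T [-0.02  0.01 -0.01] 0.551 0.0 [-0.118  0.375 -0.212  0.984 -0.     0.457] yaw 147.1
bolt_neck 0.42 [0.5662 0.0123 0.1066]
bolt_tooth 0.47 [0.5736 0.0283 0.0691]
boss_top 0.79 [0.5614 0.0156 0.083 ]
35.75 [0.5672 0.0131 0.2682] F [-0.08  0.09 -0.3 ] T [ 0.01 -0.    0.05] 0.55 0.0 [-0.118  0.375 -0.211  0.985  0.     0.457] yaw 147.1
bolt_neck 0.48 [0.5637 0.0134 0.1052]
bolt_tooth 0.57 [0.572  0.0249 0.0688]
bolt 0.67 [0.5718 0.0285 0.0718]
bolt 0.43 [0.5689 0.0159 0.0638]
boss_top 0.7 [0.5657 0.0138 0.0813]
36.0 [0.5673 0.0131 0.2683] F [ 0.46 -0.52  0.25] T [ 0.02 -0.01  0.01] 0.55 0.0 [-0.118  0.375 -0.211  0.985  0.     0.457] yaw 147.1
bolt_tooth 0.59 [0.5735 0.0255 0.0666]
boss_top 0.72 [0.5646 0.0151 0.0825]
```

send_rows(commands=[{"grip": 0.4,"delta_pos": [0,0,0],"delta_rot": [0,0,0]},{"grip": 0.36,"delta_pos": [0,0,0],"delta_rot": [0,0,0]},{"grip": 0.3,"delta_pos": [0,0,0],"delta_rot": [0,0,0]},{"grip": 0.2,"delta_pos": [0,0,0],"delta_rot": [0,0,0]},{"grip": 0,"delta_pos": [0,0,0],"delta_rot": [0,0,0]},{"grip": 0,"delta_pos": [0,0,0],"delta_rot": [0,0,0]}])

```text
t: 36.7
ee_pos: [0.5673, 0.0133, 0.2685]
tcp_rot: [[-0.839, 0.544, 0.001], [0.544, 0.839, 0.0], [-0.0, 0.001, -1.0]]
force: [-0.1, 1.9, 4.8]
opening: 0.36
finger_force: 59.1
```

```bash
python3 look.py
```

```text
36.75 [0.5673 0.0133 0.2686] F [-1.75  1.58  4.65] T [0.31 0.21 0.02] 0.357 59.16482884436846 [-0.118  0.374 -0.211  0.985  0.     0.456] yaw 147.1
bolt_neck 0.56 [0.5657 0.0121 0.1042]
bolt_tooth 0.39 [0.574  0.0243 0.0697]
boss_top 0.57 [0.5635 0.0116 0.0827]
```

send_rows(commands=[{"grip": 0,"delta_pos": [0,0,-1],"delta_rot": [0,0,0]},{"grip": 0,"delta_pos": [0,0,-1],"delta_rot": [0,0,0]},{"grip": 0,"delta_pos": [0,0,-1],"delta_rot": [0,0,0]},{"grip": 0,"delta_pos": [0,0,-1],"delta_rot": [0,0,0]},{"grip": 0,"delta_pos": [0,0,0],"delta_rot": [0,0,0]}])

```text
t: 37.37
ee_pos: [0.5678, 0.0132, 0.2683]
tcp_rot: [[-0.839, 0.544, 0.005], [0.544, 0.839, -0.001], [-0.004, 0.002, -1.0]]
force: [-7.3, 2.6, 25.7]
opening: 0.354
finger_force: 61.3
```

```bash
python3 -c "
from h import *
s=telemetry.sense();print(s['force'],s['torque'],s['ee_pos'],s['opening'],s['tcp_rot'][:,2])"
```

```text
[-7.29099043  2.62573191 25.65461238] [ 0.32292817  1.54480041 -0.03138859] [0.56778478 0.01317788 0.26829602] 0.35407413468977206 [ 4.80312206e-03 -6.38253423e-04 -9.99988261e-01]
```

send_rows(commands=[{"grip": 0,"delta_pos": [0,0,0],"delta_rot": [0,0,-4]},{"grip": 0,"delta_pos": [0,0,0],"delta_rot": [0,0,-4]},{"grip": 0,"delta_pos": [0,0,0],"delta_rot": [0,0,-4]},{"grip": 0,"delta_pos": [0,0,0],"delta_rot": [0,0,-4]},{"grip": 0,"delta_pos": [0,0,0],"delta_rot": [0,0,-4]}])

```text
t: 37.78
ee_pos: [0.5676, 0.0134, 0.2682]
tcp_rot: [[-0.601, 0.799, 0.004], [0.799, 0.601, -0.0], [-0.003, 0.003, -1.0]]
force: [-8.7, 3.7, 26.6]
opening: 0.357
finger_force: 59.0
```

```bash
python3 -c "
from h import *
s=telemetry.sense();print(s['force'],s['torque'],s['ee_pos'],s['opening'],s['tcp_rot'][:,2])"
```

```text
[-8.66828777  3.73476514 26.62501071] [0.58040489 1.86429694 0.21865783] [0.56758146 0.01341707 0.26820148] 0.3569143819086457 [ 4.34265271e-03 -6.02117872e-05 -9.99990569e-01]
```

send_rows(commands=[{"grip": 0,"delta_pos": [0,0,1.5],"delta_rot": [0,0,0]},{"grip": 0,"delta_pos": [0,0,1.5],"delta_rot": [0,0,3]},{"grip": 0,"delta_pos": [0,0,1.3],"delta_rot": [0,0,6]},{"grip": 0,"delta_pos": [0,0,0.1],"delta_rot": [0,0,6]},{"grip": 0,"delta_pos": [0,0,0.1],"delta_rot": [0,0,6]},{"grip": 0,"delta_pos": [0,0,0.1],"delta_rot": [0,0,6]},{"grip": 0,"delta_pos": [0,0,0.1],"delta_rot": [0,0,6]},{"grip": 0,"delta_pos": [0,0,0.1],"delta_rot": [0,0,6]},{"grip": 0,"delta_pos": [0,0,0.1],"delta_rot": [0,0,6]},{"grip": 0,"delta_pos": [0,0,0.1],"delta_rot": [0,0,6]}])

```text
t: 38.62
ee_pos: [0.5672, 0.0133, 0.2686]
tcp_rot: [[-1.0, 0.029, -0.001], [0.028, 1.0, 0.001], [0.001, 0.001, -1.0]]
force: [0.6, 2.0, -0.9]
opening: 0.356
finger_force: 59.6
```

send_rows(commands=[{"grip": 0,"delta_pos": [0,0,0.1],"delta_rot": [0,0,6]},{"grip": 0,"delta_pos": [0,0,0.1],"delta_rot": [0,0,6]},{"grip": 0,"delta_pos": [0,0,0.1],"delta_rot": [0,0,6]},{"grip": 0,"delta_pos": [0,0,0.1],"delta_rot": [0,0,6]},{"grip": 0,"delta_pos": [0,0,0.1],"delta_rot": [0,0,6]},{"grip": 0,"delta_pos": [0,0,0.1],"delta_rot": [0,0,6]},{"grip": 0,"delta_pos": [0,0,0.1],"delta_rot": [0,0,6]},{"grip": 0,"delta_pos": [0,0,0],"delta_rot": [0,0,0]}])

```text
t: 39.28
ee_pos: [0.5671, 0.0133, 0.2689]
tcp_rot: [[-0.764, -0.646, -0.001], [-0.646, 0.764, 0.001], [0.0, 0.002, -1.0]]
force: [0.9, 2.9, -4.0]
opening: 0.356
finger_force: 59.4
```

send_rows(commands=[{"grip": 0,"delta_pos": [0,0,0.5],"delta_rot": [0,0,0]},{"grip": 0,"delta_pos": [0,0,0.5],"delta_rot": [0,0,0]},{"grip": 0,"delta_pos": [0,0,0],"delta_rot": [0,0,0]}])

```text
t: 39.53
ee_pos: [0.5671, 0.0133, 0.2702]
tcp_rot: [[-0.766, -0.642, -0.001], [-0.642, 0.766, 0.001], [0.001, 0.001, -1.0]]
force: [1.1, 3.2, -5.7]
opening: 0.358
finger_force: 59.8
```

```bash
python3 look.py
```

```text
39.5833 [0.5671 0.0132 0.2702] F [ 1.75  1.86 -7.21] T [ 0.56 -0.41 -0.07] 0.355 59.75659053772688 [-0.118  0.373 -0.208  0.991  0.    -0.816] yaw -140.0
bolt_neck 0.59 [0.5692 0.0134 0.1056]
bolt_tooth 0.46 [0.5569 0.0203 0.071 ]
bolt 0.63 [0.5676 0.0134 0.0429]
boss_top 0.97 [0.5643 0.0134 0.0829]
```

The thread above and the stop below are consistent with each other: the helix meets the stop at about f = 320°. I'll go forward again and let the thread itself draw the bolt down, watching Tz.

send_rows(commands=[{"grip": 0,"delta_pos": [0,0,-0.4],"delta_rot": [0,0,-6]},{"grip": 0,"delta_pos": [0,0,-0.4],"delta_rot": [0,0,-6]},{"grip": 0,"delta_pos": [0,0,-0.4],"delta_rot": [0,0,-6]},{"grip": 0,"delta_pos": [0,0,-0.4],"delta_rot": [0,0,-6]},{"grip": 0,"delta_pos": [0,0,-0.4],"delta_rot": [0,0,-6]},{"grip": 0,"delta_pos": [0,0,-0.4],"delta_rot": [0,0,-6]},{"grip": 0,"delta_pos": [0,0,-0.4],"delta_rot": [0,0,-6]},{"grip": 0,"delta_pos": [0,0,-0.4],"delta_rot": [0,0,-6]},{"grip": 0,"delta_pos": [0,0,-0.3],"delta_rot": [0,0,-6]},{"grip": 0,"delta_pos": [0,0,0],"delta_rot": [0,0,-6]}])

```text
t: 40.62
ee_pos: [0.5675, 0.0133, 0.2686]
tcp_rot: [[-0.938, 0.346, 0.002], [0.346, 0.938, 0.0], [-0.001, 0.001, -1.0]]
force: [-0.0, 2.7, 0.8]
opening: 0.353
finger_force: 61.1
```

send_rows(commands=[{"grip": 0,"delta_pos": [0,0,0],"delta_rot": [0,0,-5]},{"grip": 0,"delta_pos": [0,0,0],"delta_rot": [0,0,-5]},{"grip": 0,"delta_pos": [0,0,0],"delta_rot": [0,0,-5]},{"grip": 0,"delta_pos": [0,0,0],"delta_rot": [0,0,-5]},{"grip": 0,"delta_pos": [0,0,0],"delta_rot": [0,0,-5]},{"grip": 0,"delta_pos": [0,0,0],"delta_rot": [0,0,-5]},{"grip": 0,"delta_pos": [0,0,0],"delta_rot": [0,0,-5]},{"grip": 0,"delta_pos": [0,0,0],"delta_rot": [0,0,-5]}])

```text
t: 41.28
ee_pos: [0.5668, 0.0135, 0.2685]
tcp_rot: [[-0.498, 0.867, 0.0], [0.867, 0.498, 0.0], [0.0, 0.0, -1.0]]
force: [-1.9, 3.4, 1.2]
opening: 0.359
finger_force: 59.6
```

```bash
python3 look.py
```

```text
41.3333 [0.567  0.0133 0.2685] F [-0.18  1.22  0.51] T [ 0.34  0.12 -0.  ] 0.354 61.26134689897299 [-0.118  0.374 -0.212  0.984 -0.     0.936] yaw 119.6
bolt_neck 0.7 [0.5659 0.0111 0.1046]
bolt_tooth 0.48 [0.5752 0.0235 0.0722]
bolt_tooth 0.31 [0.5658 0.0126 0.0837]
bolt 0.52 [0.5657 0.0155 0.0378]
boss_top 0.96 [0.5641 0.012  0.0812]
```

send_rows(commands=[{"grip": 0,"delta_pos": [0,0,0],"delta_rot": [0,0,-3]},{"grip": 0,"delta_pos": [0,0,0],"delta_rot": [0,0,-3]},{"grip": 0,"delta_pos": [0,0,0],"delta_rot": [0,0,-3]}])

```text
t: 41.78
ee_pos: [0.567, 0.0134, 0.2684]
tcp_rot: [[-0.359, 0.933, 0.0], [0.933, 0.359, 0.001], [0.0, 0.0, -1.0]]
force: [-4.7, 3.0, 7.2]
opening: 0.355
finger_force: 60.0
```

```bash
python3 look.py
```

```text
41.8333 [0.567  0.0133 0.2684] F [-2.33  3.21  6.22] T [0.5  0.68 0.2 ] 0.355 60.86410492658615 [-0.118  0.374 -0.212  0.985  0.     1.088] yaw 110.9
bolt_tooth 0.51 [0.5789 0.0225 0.0691]
bolt 0.7 [0.5684 0.0137 0.0392]
```

send_rows(commands=[{"grip": 0,"delta_pos": [0,0,0],"delta_rot": [0,0,-3]},{"grip": 0,"delta_pos": [0,0,0],"delta_rot": [0,0,-3]},{"grip": 0,"delta_pos": [0,0,0],"delta_rot": [0,0,-3]},{"grip": 0,"delta_pos": [0,0,0],"delta_rot": [0,0,0]}])

```text
t: 42.37
ee_pos: [0.5669, 0.0136, 0.2684]
tcp_rot: [[-0.21, 0.978, 0.0], [0.978, 0.21, 0.001], [0.001, 0.0, -1.0]]
force: [-3.0, 4.1, 7.4]
opening: 0.356
finger_force: 60.3
```

```bash
python3 look.py
```

```text
42.4167 [0.5669 0.0136 0.2684] F [-2.36  4.41  5.96] T [0.7  0.9  0.23] 0.357 60.41040100157261 [-1.18e-01  3.74e-01 -2.12e-01  9.85e-01  1.00e-03  1.24e+00] yaw 102.2
bolt_neck 0.74 [0.5657 0.0127 0.1014]
bolt_tooth 0.43 [0.5794 0.0218 0.0665]
bolt 0.54 [0.5652 0.0156 0.0409]
boss_top 0.56 [0.5616 0.0145 0.0838]
```

send_rows(commands=[{"grip": 0,"delta_pos": [0,0,-0.3],"delta_rot": [0,0,-3]},{"grip": 0,"delta_pos": [0,0,-0.3],"delta_rot": [0,0,-3]},{"grip": 0,"delta_pos": [0,0,-0.3],"delta_rot": [0,0,-3]},{"grip": 0,"delta_pos": [0,0,0],"delta_rot": [0,0,0]}])

```text
t: 42.95
ee_pos: [0.567, 0.0134, 0.2683]
tcp_rot: [[-0.054, 0.999, 0.001], [0.999, 0.054, -0.0], [-0.0, 0.001, -1.0]]
force: [-4.1, 1.9, 11.6]
opening: 0.355
finger_force: 61.5
```

```bash
python3 look.py
```

```text
43.0 [0.5671 0.0133 0.2683] F [-3.69  2.2  11.02] T [0.45 1.27 0.1 ] 0.353 61.57668024301529 [-0.118  0.374 -0.212  0.983 -0.     1.398] yaw 93.2
bolt_neck 0.63 [0.5683 0.0101 0.106 ]
bolt_neck 0.22 [0.5829 0.0175 0.0685]
bolt_tooth 0.57 [0.5818 0.0178 0.0698]
bolt 0.75 [0.5685 0.0147 0.0392]
bolt 0.58 [0.5835 0.018  0.0677]
boss_top 0.83 [0.5657 0.0149 0.0827]
```

I need the head's true height, so I'll let go, close the fingers above it, and touch the head's top with the tips.

send_rows(commands=[{"grip": 0,"delta_pos": [0,0,1.2],"delta_rot": [0,0,0]},{"grip": 0.55,"delta_pos": [0,0,0],"delta_rot": [0,0,0]},{"grip": 0.55,"delta_pos": [0,0,0],"delta_rot": [0,0,0]},{"grip": 0.55,"delta_pos": [0,0,0],"delta_rot": [0,0,0]},{"grip": 0.55,"delta_pos": [0,0,15],"delta_rot": [0,0,0]},{"grip": 0.55,"delta_pos": [0,0,16],"delta_rot": [0,0,0]},{"grip": 0.3,"delta_pos": [0,0,16],"delta_rot": [0,0,0]},{"grip": 0,"delta_pos": [0,0,0],"delta_rot": [0,0,0]},{"grip": 0,"delta_pos": [0,0,0],"delta_rot": [0,0,0]},{"grip": 0,"delta_pos": [0,0,0],"delta_rot": [0,0,0]}])

```text
t: 44.03
ee_pos: [0.5671, 0.013, 0.314]
tcp_rot: [[-0.053, 0.999, -0.0], [0.999, 0.053, -0.0], [-0.0, -0.001, -1.0]]
force: [0.0, -0.4, 0.4]
opening: 0.002
finger_force: 0.0
```

```bash
python3 - <<'E'
from h import *
N=[];im=0
for i in range(6):
    c=optics.read_camera('side')
    im=im+c['img'].astype(float)/6
    r=[]
    for k in('bolt_neck','bolt_tooth','boss_top'):
        q=[np.array(d['location']) for d in spotter.place_of(k,c) if np.hypot(d['location'][0]-.567,d['location'][1]-.014)<.03]
        r.append(q[0] if q else np.full(3,np.nan))
    N.append(r)
print(np.nanmean(np.array(N),0).round(4))
s=telemetry.sense();print(s['t'],s['ee_pos'],s['force'],s['opening'])
a=im[148:223,218:318,::-1];a=np.clip((a/ a.max())**0.7*255,0,255).astype(np.uint8)
cv2.imwrite('pics/z9.png',cv2.resize(a,(800,600),interpolation=cv2.INTER_CUBIC))
E
```

```text
[[0.5672 0.0114 0.1042]
 [0.582  0.0189 0.0699]
 [0.565  0.0135 0.083 ]]
45.2333 [0.56722802 0.01315077 0.31472157] [-0.82172645 -0.06109019  0.69902643] 0.0007556544777979017
```

View pics/z9.png

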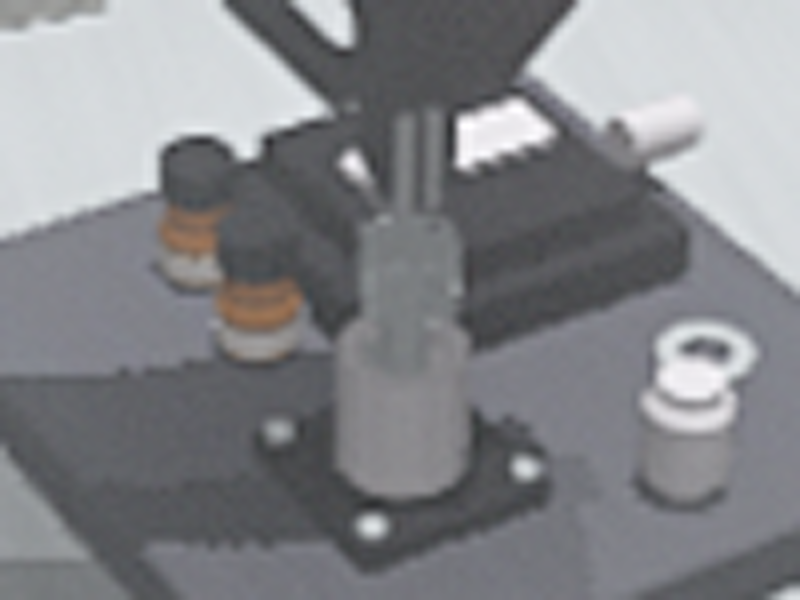

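The head sits close above the boss at (412,265), with the tooth toward about 20°. Next I touch down on its top.

send_rows(commands=[{"grip": 0,"delta_pos": [0,0,-5],"delta_rot": [0,0,0]},{"grip": 0,"delta_pos": [0,0,-5],"delta_rot": [0,0,0]},{"grip": 0,"delta_pos": [0,0,-2],"delta_rot": [0,0,0]},{"grip": 0,"delta_pos": [0,0,-1.5],"delta_rot": [0,0,0]},{"grip": 0,"delta_pos": [0,0,0],"delta_rot": [0,0,0]}])

```text
t: 45.65
ee_pos: [0.567, 0.0132, 0.3005]
tcp_rot: [[-0.053, 0.999, -0.001], [0.999, 0.053, 0.0], [0.0, -0.001, -1.0]]
force: [0.4, 0.4, 0.2]
opening: 0.001
finger_force: 0.0
```

send_rows(commands=[{"grip": 0,"delta_pos": [0,0,-1],"delta_rot": [0,0,0]},{"grip": 0,"delta_pos": [0,0,-1],"delta_rot": [0,0,0]},{"grip": 0,"delta_pos": [0,0,0],"delta_rot": [0,0,0]}])

```text
t: 45.9
ee_pos: [0.5674, 0.0131, 0.2998]
tcp_rot: [[-0.053, 0.999, 0.001], [0.999, 0.053, -0.0], [-0.0, 0.001, -1.0]]
force: [-1.2, 0.2, 2.2]
opening: -0.004
finger_force: 1.2
```

send_rows(commands=[{"grip": 0,"delta_pos": [0,0,-1],"delta_rot": [0,0,0]},{"grip": 0,"delta_pos": [0,0,-1],"delta_rot": [0,0,0]},{"grip": 0,"delta_pos": [0,0,0],"delta_rot": [0,0,0]}])

```text
t: 46.15
ee_pos: [0.5679, 0.0131, 0.2997]
tcp_rot: [[-0.053, 0.999, 0.004], [0.999, 0.053, -0.0], [-0.001, 0.004, -1.0]]
force: [-2.0, 1.2, 12.7]
opening: -0.003
finger_force: 6.0
```

The touch puts the neck about 18.8 mm above the boss, so the tip is at z≈0.0404, caught at the level of the foot's top because the bolt leans. I'll regrip with the pads along x, which straightens x, then search tilt about the pad normal under light pressure.

send_rows(commands=[{"grip": 0.2,"delta_pos": [0,0,8],"delta_rot": [0,0,0]},{"grip": 0.6,"delta_pos": [0,0,0],"delta_rot": [0,0,0]},{"grip": 0.6,"delta_pos": [0,0,0],"delta_rot": [0,0,0]},{"grip": 0.6,"delta_pos": [0,0,0],"delta_rot": [0,0,0]},{"grip": 0.6,"delta_pos": [0,0,-12],"delta_rot": [0,0,0]},{"grip": 0.6,"delta_pos": [0,0,-12],"delta_rot": [0,0,0]},{"grip": 0.5,"delta_pos": [0,0,-12.5],"delta_rot": [0,0,0]},{"grip": 0.36,"delta_pos": [0,0,0],"delta_rot": [0,0,0]},{"grip": 0.1,"delta_pos": [0,0,0],"delta_rot": [0,0,0]},{"grip": 0,"delta_pos": [0,0,0],"delta_rot": [0,0,0]}])

```text
t: 46.98
ee_pos: [0.567, 0.0133, 0.2668]
tcp_rot: [[-0.054, 0.999, -0.002], [0.999, 0.054, 0.001], [0.001, -0.002, -1.0]]
force: [5.1, 0.8, -17.5]
opening: 0.357
finger_force: 60.6
```

send_rows(commands=[{"grip": 0,"delta_pos": [0,0,0],"delta_rot": [0,0,0]},{"grip": 0,"delta_pos": [0,0,0],"delta_rot": [0,0,0]},{"grip": 0,"delta_pos": [0,0,-0.6],"delta_rot": [0,0,0]},{"grip": 0,"delta_pos": [0,0,0],"delta_rot": [0,0,0]}])

```text
t: 47.32
ee_pos: [0.567, 0.0134, 0.2668]
tcp_rot: [[-0.054, 0.999, -0.002], [0.999, 0.054, 0.001], [0.001, -0.002, -1.0]]
force: [5.2, 1.9, -19.2]
opening: 0.361
finger_force: 60.6
```

```bash
python3 -c "
from h import *
s=telemetry.sense();print(s['force'],s['torque'],s['ee_pos'],s['opening'],s['tcp_rot'][:,2])"
```

```text
[  5.22678397   1.91742546 -19.22616832] [ 0.31623833 -1.31978829  0.01228362] [0.56696361 0.01336304 0.26679463] 0.36064220336945013 [-1.96330244e-03  8.78039222e-04 -9.99997687e-01]
```

send_rows(commands=[{"grip": 0,"delta_pos": [0,0,-1.5],"delta_rot": [0,0,0]},{"grip": 0,"delta_pos": [0,0,-1],"delta_rot": [0,0,0]},{"grip": 0,"delta_pos": [0,0,-1],"delta_rot": [0,0,0]},{"grip": 0,"delta_pos": [0,0,0],"delta_rot": [0,0,0]}])

```text
t: 47.65
ee_pos: [0.5669, 0.0133, 0.2666]
tcp_rot: [[-0.054, 0.999, 0.001], [0.999, 0.054, -0.0], [-0.0, 0.001, -1.0]]
force: [-2.4, 1.2, 4.2]
opening: 0.352
finger_force: 62.4
```

send_rows(commands=[{"grip": 0,"delta_pos": [-0.1,1.7,0],"delta_rot": [-0.5,0,0]},{"grip": 0,"delta_pos": [-0.1,1.7,0],"delta_rot": [-0.5,0,0]},{"grip": 0,"delta_pos": [0,0,0],"delta_rot": [0,0,0]}])

```text
t: 47.9
ee_pos: [0.567, 0.0167, 0.2666]
tcp_rot: [[-0.054, 0.999, 0.002], [0.998, 0.054, -0.019], [-0.019, 0.001, -1.0]]
force: [-2.8, 0.7, 6.6]
opening: 0.356
finger_force: 62.8
```

send_rows(commands=[{"grip": 0,"delta_pos": [-0.1,1.7,0],"delta_rot": [-0.5,0,0]},{"grip": 0,"delta_pos": [-0.1,1.7,0],"delta_rot": [-0.5,0,0]},{"grip": 0,"delta_pos": [0,0,0],"delta_rot": [0,0,0]}])

```text
t: 48.15
ee_pos: [0.567, 0.02, 0.2665]
tcp_rot: [[-0.053, 0.999, 0.002], [0.998, 0.053, -0.036], [-0.037, 0.0, -0.999]]
force: [-2.0, 0.1, 6.4]
opening: 0.356
finger_force: 62.8
```

send_rows(commands=[{"grip": 0,"delta_pos": [0.2,-3.4,0],"delta_rot": [1,0,0]},{"grip": 0,"delta_pos": [0.2,-3.4,0],"delta_rot": [1,0,0]},{"grip": 0,"delta_pos": [0.1,-1.7,0],"delta_rot": [0.5,0,0]},{"grip": 0,"delta_pos": [0.1,-1.7,0],"delta_rot": [0.5,0,0]},{"grip": 0,"delta_pos": [0,0,0],"delta_rot": [0,0,0]}])

```text
t: 48.57
ee_pos: [0.567, 0.0099, 0.2665]
tcp_rot: [[-0.054, 0.999, 0.001], [0.998, 0.054, 0.018], [0.018, 0.002, -1.0]]
force: [-3.3, 3.0, 8.8]
opening: 0.352
finger_force: 62.3
```

send_rows(commands=[{"grip": 0,"delta_pos": [0.1,-1.7,0],"delta_rot": [0.5,0,0]},{"grip": 0,"delta_pos": [0.1,-1.7,0],"delta_rot": [0.5,0,0]},{"grip": 0,"delta_pos": [0,0,0],"delta_rot": [0,0,0]}])

```text
t: 48.82
ee_pos: [0.5671, 0.0065, 0.2664]
tcp_rot: [[-0.054, 0.999, 0.0], [0.998, 0.054, 0.035], [0.035, 0.002, -0.999]]
force: [-4.7, 1.9, 9.2]
opening: 0.354
finger_force: 62.5
```

```bash
python3 look.py
```

```text
48.8667 [0.5671 0.0065 0.2664] F [-4.22  1.59  8.73] T [0.17 1.22 0.14] 0.355 62.64408588409424 [-0.138  0.377 -0.213  0.985  0.034  1.379] yaw 93.1
bolt_neck 0.63 [0.5662 0.0131 0.1037]
bolt_tooth 0.48 [0.5827 0.0195 0.0699]
bolt 0.64 [0.5666 0.0139 0.0389]
boss_top 0.94 [0.5654 0.0128 0.0835]
```

Tilting so far hasn't freed it, and at this angle the thread itself is tipping the bolt. I'll reset the tilt, back off about 80° to where it has play, and search tilt there.

send_rows(commands=[{"grip": 0,"delta_pos": [-0.2,3.4,0.5],"delta_rot": [-1,0,0]},{"grip": 0,"delta_pos": [-0.2,3.4,0.5],"delta_rot": [-1,0,0]},{"grip": 0,"delta_pos": [0,0,0],"delta_rot": [0,0,7]},{"grip": 0,"delta_pos": [0,0,0],"delta_rot": [0,0,7]},{"grip": 0,"delta_pos": [0,0,0],"delta_rot": [0,0,7]},{"grip": 0,"delta_pos": [0,0,0],"delta_rot": [0,0,7]},{"grip": 0,"delta_pos": [0,0,0],"delta_rot": [0,0,7]},{"grip": 0,"delta_pos": [0,0,0],"delta_rot": [0,0,7]},{"grip": 0,"delta_pos": [0,0,0],"delta_rot": [0,0,7]},{"grip": 0,"delta_pos": [0,0,0],"delta_rot": [0,0,7]}])

```text
t: 49.9
ee_pos: [0.568, 0.0133, 0.2667]
tcp_rot: [[-0.861, 0.509, 0.003], [0.509, 0.861, -0.001], [-0.003, 0.001, -1.0]]
force: [-0.8, 1.7, 3.7]
opening: 0.353
finger_force: 63.2
```

send_rows(commands=[{"grip": 0,"delta_pos": [0,0,0],"delta_rot": [0,0,7]},{"grip": 0,"delta_pos": [0,0,0],"delta_rot": [0,0,7]},{"grip": 0,"delta_pos": [0,0,0],"delta_rot": [0,0,7]},{"grip": 0,"delta_pos": [0,0,0],"delta_rot": [0,0,3]},{"grip": 0,"delta_pos": [0,0,0],"delta_rot": [0,0,0]}])

```text
t: 50.32
ee_pos: [0.5677, 0.0136, 0.2667]
tcp_rot: [[-0.993, 0.119, 0.002], [0.119, 0.993, 0.0], [-0.002, 0.0, -1.0]]
force: [-0.9, 3.3, 5.5]
opening: 0.353
finger_force: 62.7
```

send_rows(commands=[{"grip": 0,"delta_pos": [1.7,-0.2,0],"delta_rot": [0.06,0.5,0]},{"grip": 0,"delta_pos": [1.7,-0.2,0],"delta_rot": [0.06,0.5,0]},{"grip": 0,"delta_pos": [1.7,-0.2,0],"delta_rot": [0.06,0.5,0]},{"grip": 0,"delta_pos": [0,0,0],"delta_rot": [0,0,0]}])

```text
t: 50.65
ee_pos: [0.5731, 0.0128, 0.2666]
tcp_rot: [[-0.992, 0.122, -0.025], [0.122, 0.993, 0.004], [0.025, 0.001, -1.0]]
force: [-1.5, 3.2, 8.1]
opening: 0.357
finger_force: 63.3
```

send_rows(commands=[{"grip": 0,"delta_pos": [1.7,-0.2,0],"delta_rot": [0.06,0.5,0]},{"grip": 0,"delta_pos": [1.7,-0.2,0],"delta_rot": [0.06,0.5,0]},{"grip": 0,"delta_pos": [1.7,-0.2,0],"delta_rot": [0.06,0.5,0]},{"grip": 0,"delta_pos": [0,0,0],"delta_rot": [0,0,0]}])

```text
t: 50.98
ee_pos: [0.578, 0.0122, 0.2665]
tcp_rot: [[-0.991, 0.122, -0.052], [0.122, 0.993, 0.007], [0.052, 0.0, -0.999]]
force: [-3.3, 2.4, 7.0]
opening: 0.357
finger_force: 63.1
```

send_rows(commands=[{"grip": 0,"delta_pos": [-5.1,0.6,0],"delta_rot": [-0.18,-1.5,0]},{"grip": 0,"delta_pos": [-5.1,0.6,0],"delta_rot": [-0.18,-1.5,0]},{"grip": 0,"delta_pos": [-1.7,0.2,0],"delta_rot": [-0.06,-0.5,0]},{"grip": 0,"delta_pos": [-1.7,0.2,0],"delta_rot": [-0.06,-0.5,0]},{"grip": 0,"delta_pos": [0,0,0],"delta_rot": [0,0,0]}])

```text
t: 51.4
ee_pos: [0.564, 0.014, 0.2667]
tcp_rot: [[-0.992, 0.122, 0.02], [0.122, 0.993, -0.001], [-0.02, 0.001, -1.0]]
force: [-0.8, 3.3, 6.9]
opening: 0.355
finger_force: 62.9
```

send_rows(commands=[{"grip": 0,"delta_pos": [-1.7,0.2,0],"delta_rot": [-0.06,-0.5,0]},{"grip": 0,"delta_pos": [-1.7,0.2,0],"delta_rot": [-0.06,-0.5,0]},{"grip": 0,"delta_pos": [-1.7,0.2,0],"delta_rot": [-0.06,-0.5,0]},{"grip": 0,"delta_pos": [0,0,0],"delta_rot": [0,0,0]}])

```text
t: 51.73
ee_pos: [0.559, 0.0146, 0.2666]
tcp_rot: [[-0.991, 0.122, 0.046], [0.122, 0.993, -0.004], [-0.046, 0.001, -0.999]]
force: [-0.4, 2.8, 5.3]
opening: 0.357
finger_force: 62.8
```

```bash
python3 look.py
```

```text
51.7833 [0.5592 0.0146 0.2666] F [-0.39  3.25  7.34] T [0.9  0.3  0.08] 0.359 62.886294052004814 [-0.118  0.341 -0.267  0.917  0.001  0.005] yaw 173.0
bolt_neck 0.55 [0.565  0.0136 0.1059]
bolt 0.7 [0.5674 0.0152 0.0606]
boss_top 0.92 [0.5659 0.0138 0.0846]
```

send_rows(commands=[{"grip": 0,"delta_pos": [4.2,-0.5,0],"delta_rot": [0.15,1.25,0]},{"grip": 0,"delta_pos": [4.3,-0.5,-0.4],"delta_rot": [0.15,1.25,0]},{"grip": 0,"delta_pos": [0,-1.7,0],"delta_rot": [0.5,0,0]},{"grip": 0,"delta_pos": [0,-1.7,0],"delta_rot": [0.5,0,0]},{"grip": 0,"delta_pos": [0,0,0],"delta_rot": [0,0,0]}])

```text
t: 52.4
ee_pos: [0.5682, 0.0099, 0.2667]
tcp_rot: [[-0.993, 0.122, 0.003], [0.122, 0.992, 0.019], [-0.0, 0.019, -1.0]]
force: [-0.4, 4.2, 9.4]
opening: 0.355
finger_force: 63.0
```

send_rows(commands=[{"grip": 0,"delta_pos": [0,-1.7,0],"delta_rot": [0.5,0,0]},{"grip": 0,"delta_pos": [0,-1.7,0],"delta_rot": [0.5,0,0]},{"grip": 0,"delta_pos": [0,0,0],"delta_rot": [0,0,0]}])

```text
t: 52.65
ee_pos: [0.5681, 0.0065, 0.2666]
tcp_rot: [[-0.993, 0.122, 0.003], [0.122, 0.992, 0.036], [0.002, 0.036, -0.999]]
force: [-0.3, 4.7, 8.1]
opening: 0.354
finger_force: 63.0
```

```bash
python3 -c "
from h import *
s=telemetry.sense();print(s['force'],s['torque'],s['ee_pos'],s['opening'],s['tcp_rot'][:,2])"
```

```text
[-0.2950681   4.73821625  8.11700328] [ 0.82271585  0.13664721 -0.00943246] [0.56807464 0.00653363 0.26658162] 0.35401099911651535 [ 0.0025675   0.03616847 -0.99934241]
```

The stop is solid, so I'll set the tool upright again, turn forward to the end angle, press, and hold still.

send_rows(commands=[{"grip": 0,"delta_pos": [0,3.4,0],"delta_rot": [-1,0,0]},{"grip": 0,"delta_pos": [0,3.4,0],"delta_rot": [-1,0,0]},{"grip": 0,"delta_pos": [0,0,0],"delta_rot": [0,0,-6]},{"grip": 0,"delta_pos": [0,0,0],"delta_rot": [0,0,-6]},{"grip": 0,"delta_pos": [0,0,0],"delta_rot": [0,0,-6]},{"grip": 0,"delta_pos": [0,0,0],"delta_rot": [0,0,-6]},{"grip": 0,"delta_pos": [0,0,0],"delta_rot": [0,0,-6]},{"grip": 0,"delta_pos": [0,0,0],"delta_rot": [0,0,-6]},{"grip": 0,"delta_pos": [0,0,-0.3],"delta_rot": [0,0,-6]},{"grip": 0,"delta_pos": [0,0,-0.3],"delta_rot": [0,0,-5]}])

```text
t: 53.48
ee_pos: [0.5675, 0.0132, 0.2665]
tcp_rot: [[-0.584, 0.812, 0.001], [0.812, 0.584, -0.001], [-0.001, 0.001, -1.0]]
force: [-4.2, 2.7, 15.4]
opening: 0.356
finger_force: 61.8
```

send_rows(commands=[{"grip": 0,"delta_pos": [0,0,-0.3],"delta_rot": [0,0,0]},{"grip": 0,"delta_pos": [0,0,0],"delta_rot": [0,0,0]}])

```text
t: 53.65
ee_pos: [0.5679, 0.013, 0.2665]
tcp_rot: [[-0.587, 0.809, 0.003], [0.809, 0.587, -0.001], [-0.003, 0.001, -1.0]]
force: [-3.2, 1.5, 14.5]
opening: 0.356
finger_force: 63.3
```

```bash
python3 - <<'E'
from h import *
N=[]
for i in range(8):
    c=optics.read_camera('side');r=[]
    for k in('bolt_neck','bolt_tooth','boss_top','bolt'):
        q=[np.array(d['location']) for d in spotter.place_of(k,c) if np.hypot(d['location'][0]-.567,d['location'][1]-.014)<.03]
        r.append(q[0] if q else np.full(3,np.nan))
    N.append(r)
print(np.nanmedian(np.array(N),0).round(4))
s=telemetry.sense();print(s['t'],s['force'],s['torque'],s['ee_pos'],s['opening'],s['tcp_rot'][:,2])
E
```

```text
[[0.5668 0.0122 0.1034]
 [0.5768 0.0239 0.0683]
 [0.5639 0.014  0.0846]
 [   nan    nan    nan]]
55.65 [-2.63212201  3.15213552 14.44931968] [0.28126547 0.84985967 0.05128691] [0.56786627 0.01301215 0.26653871] 0.354971817242842 [ 0.00265664 -0.00123957 -0.9999957 ]<stdin>:9: RuntimeWarning: All-NaN slice encountered
```

send_rows(commands=[{"grip": 0,"delta_pos": [-0.3,0.2,0],"delta_rot": [0,0,-4]},{"grip": 0,"delta_pos": [-0.3,0.2,-0.3],"delta_rot": [0,0,-4]},{"grip": 0,"delta_pos": [-0.2,0,-0.3],"delta_rot": [0,0,0]},{"grip": 0,"delta_pos": [0,0,0],"delta_rot": [0,0,0]},{"grip": 0,"delta_pos": [0,0,0],"delta_rot": [0,0,0]},{"grip": 0,"delta_pos": [0,0,0],"delta_rot": [0,0,0]}])

```text
t: 56.15
ee_pos: [0.5674, 0.0132, 0.2665]
tcp_rot: [[-0.469, 0.883, 0.004], [0.883, 0.469, -0.002], [-0.004, 0.003, -1.0]]
force: [-2.7, 0.9, 16.5]
opening: 0.356
finger_force: 63.6
```

```bash
python3 -c "
from h import *
s=telemetry.sense();print(s['t'],s['force'],s['torque'],s['ee_pos'],s['finger_force'],s['tcp_rot'][:,2])
print(bot.job_done())"
```

```text
56.15 [-2.72929363  0.85175116 16.49488082] [0.08180279 0.90353548 0.0071492 ] [0.56743565 0.01317447 0.26651105] 63.63860573619604 [ 0.00402424 -0.00204829 -0.9999898 ]
the job is handed in; nothing more can be done
None
```

I handed the job in with the bolt about one turn forward of its drop and still gripped, but its final height is doubtful: it stopped on something solid, and a touch on the head about 10 s before the end put its underside about 18.8 mm above the boss, against the 18.5 mm limit. No verdict came back.

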